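# Try bottle collars on the neck gauge and sort them

## Robot

A 7-joint arm with a two-finger parallel gripper is mounted at the origin on the work surface. World frame = base frame: x ahead of the robot, y to its left, z up, the work surface at z = 0. Lengths are in m, angles in rad, forces in N, time in s.
With the tool pointing down it reaches from about 0.4 to 0.85 m from the base axis. Payload 4.5 kg.
Tool frame: the origin (TCP) lies midway between the tips of the shut fingers; the grasp point (between the pads) lies 19 mm behind it; z points along the fingers, y is the line along which they close (so a half turn about z gives the same grasp; the last joint's range is limited). The gripper opens to 88 mm and grips with 3 to 60 N. Pads are 18 mm wide; open, the fingers measure 123 mm over their backs; the gripper's body (75 mm by 187 mm) begins 45 mm behind the grasp point.
Start: joints at [-1.111, 0.689, -0.195, 1.565, 0.157, 0.902, -0.215], TCP at [0.258, 0.569, 0.203] pointing down, gripper open.
Joint ranges: [-3.01, 3.01], [-0.46, 2.08], [-1.47, 1.51], [0.13, 2.56], [-1, 4.14], [0.04, 2.09], [-2.66, 2.66]. Speed limits (rad/s): [2.57, 2.57, 3.14, 3.14, 3.14, 3.14, 3.14].

## Interface

Orientations are given as a unit quaternion [x, y, z, w].
In Python, from plant import sensors, eyes, finish_job gives the robot as it stands.
- The arm moves only by the tool send_rows, never from a script. Its argument "rows" is text: rows parted by semicolons, each of 4 numbers parted by spaces: the shift along the tool's x, y, z normalised to -1 to 1, where 1 is 30 cm, then the turn about the tool's z normalised to -1 to 1, where 1 is 2 pi rad. A call has 1 to 10 rows; each row is the pose to reach, as a shift and turn from the pose commanded when the call began, along the tool's axes at that moment, turning the shorter way round; what a row does not reach only later rows make up. A row lasts 1/12 s, in which the tool goes at most 41.7 mm and 7.16 degrees, less where a joint would pass 70% of its speed; a pose out of reach is approached as far as the arm can. A call with a number of a shift or a turn outside -1 to 1 is refused whole. A call with a gripper value outside its range is refused whole. "jaw" is the closure, from -1 (fully open) to 1 (shut), set as the call begins (left out, the last holds). The fingers move at their own pace and stop on an object; "force" is the grip in N (left out, the last holds). Time passes only in rows, so rows that repeat a pose let the fingers close. It gives the time, the measured TCP pose, the force, the opening and the grip force at its end, in the units of the state.
- sensors.get_state(): the state, without advancing time (a new reading comes with each control period).
- eyes.snapshot(name): name is "side" or "top" or "wrist"; returns (picture, depth): 384x512x3 uint8, red, green, blue; 384x512 float32, m along the optical axis (not along the pixel's ray), 0 where there is no reading.
- eyes.calibration(name): a dict with "fov_y" (degrees; the focal length in pixels is half the picture's height over the tangent of half this angle, whatever the lens; pixels are square), "cx", "cy" (the principal point, pixels), "world_from_camera" (4x4, takes a point from camera to world coordinates). Camera axes: x right, y down, z forward; pixel columns grow to the right and rows downward; lengths in m; the calibration is good to about 2 mm. A picture is of the moment at which its call begins: read the wrist's pose just before it. calibration takes no time and is no camera call; for the wrist camera it gives the pose at the moment of the call.
- finish_job(): hands the job in; it is judged then, once.
The state is a dict: "clock": time; "q": joint angles; "qd": joint speeds; "joint_torque": joint torques, N m; "tool_pos": TCP position; "eef_rot": TCP orientation; "contact_force": force on the tool from outside, world axes, zero at the start; "moment": the same for the moment, N m; "opening": opening from 0.0 (shut) to 1.0 (fully open); "finger_force": force on a finger pad.
Only numpy, scipy, OpenCV 4.12 (cv2) and the standard library are available. Lean on these libraries where they do the work, as an engineer would, in place of code of your own. Each camera call takes 0.05 s, during which the arm holds its last target. There are 200 camera calls.

## Task

Try every metal collar on the gauge pin, one at a time from the tallest to the shortest, lowering it upright over the pin until it is either fully home on the plate or jams. Stand each collar that goes fully home upright on the rack, in the channel between the two stop rails, and put each one that jams into the pink lunch box; when all are sorted, shut the lunch box lid fully. Leave the bottle, saucer and teaspoon where they are.

Things in the scene. Friction and masses are not known exactly. Their poses are not given: they have to be found in the camera images.
- lunchbox: Pink plastic lunch box, fixed in place, 140 (x) x 250 (y) x 65 mm high, walls and floor 5 mm (inner floor at z 5 mm, room inside 130 x 240 mm). Origin: centre of its underside; z up; the lid is hinged along its +x long wall.
- lid (a joint): Hinge of the lunch box's flat pink lid (140 x 250 x 8 mm), rad: 0 = fully shut, flat on the rim; 1.9 = fully open. At the start it stands open, leaning back a little past upright on the box's +x side. The hinge is stiff and the lid stays where it is left; pushing it at its free edge takes about 1 to 2 N.
- lid_hinge (a point): Point on the lid's hinge line, mid-length, on the lid's underside, 65.5 mm over the box's underside. The hinge line runs along the box's y. Axes turn with the lid; when it is shut they equal the box's, and the lid reaches 140 mm from here to -x and is 8 mm thick to +z (its outer face).
- lid_edge (a point): Middle of the lid's free edge, on its outer face.
- gauge: Bottle-neck gauge, fixed: a dark steel plate 70 x 70 x 8 mm with a vertical steel pin of 28 mm diameter in its centre, 36 mm high above the plate; the pin's top 10 mm is a cone that narrows to 18 mm. Origin: centre of the plate's underside, on the pin's axis; z up.
- pin_tip (a point): Centre of the pin's flat top, 44 mm over the gauge's underside.
- rack: Rack, fixed: an aluminium plate 70 (x) x 340 (y) x 8 mm with two low wooden stop rails along y, 8 mm wide and 8 mm high above the plate, along its two long edges. The channel between the rails is 50 mm wide, 340 mm long, open at both ends, its floor 8 mm over the underside. Origin: centre of the underside; x across the channel, y along it.
- collar40a: Plain aluminium bottle collar (a short tube), outer diameter 42 mm, 40 mm high, standing upright on the shelf. Its bore is either 31 mm (it slides fully home over the pin) or 25 mm (it jams on the pin's cone about 29 mm above the gauge's plate); which one is not told: try it on the gauge. Exactly one of collar40a and collar40b is there in a run. Origin: centre of its underside; z along its axis.
- collar40b: Plain aluminium bottle collar (a short tube), outer diameter 42 mm, 40 mm high, standing upright on the shelf. Its bore is either 31 mm (it slides fully home over the pin) or 25 mm (it jams on the pin's cone about 29 mm above the gauge's plate); which one is not told: try it on the gauge. Exactly one of collar40a and collar40b is there in a run. Origin: centre of its underside; z along its axis.
- collar34: Plain aluminium bottle collar (a short tube), outer diameter 42 mm, 34 mm high, standing upright on the shelf. Its bore is either 31 mm (it slides fully home over the pin) or 25 mm (it jams on the pin's cone about 29 mm above the gauge's plate); which one is not told: try it on the gauge. Not there in every run. Origin: centre of its underside; z along its axis.
- collar28a: Plain aluminium bottle collar (a short tube), outer diameter 42 mm, 28 mm high, standing upright on the shelf. Its bore is either 31 mm (it slides fully home over the pin) or 25 mm (it jams on the pin's cone about 29 mm above the gauge's plate); which one is not told: try it on the gauge. Exactly one of collar28a and collar28b is there in a run. Origin: centre of its underside; z along its axis.
- collar28b: Plain aluminium bottle collar (a short tube), outer diameter 42 mm, 28 mm high, standing upright on the shelf. Its bore is either 31 mm (it slides fully home over the pin) or 25 mm (it jams on the pin's cone about 29 mm above the gauge's plate); which one is not told: try it on the gauge. Exactly one of collar28a and collar28b is there in a run. Origin: centre of its underside; z along its axis.
- collar22: Plain aluminium bottle collar (a short tube), outer diameter 42 mm, 22 mm high, standing upright on the shelf. Its bore is either 31 mm (it slides fully home over the pin) or 25 mm (it jams on the pin's cone about 29 mm above the gauge's plate); which one is not told: try it on the gauge. Not there in every run. Origin: centre of its underside; z along its axis.
- collar16: Plain aluminium bottle collar (a short tube), outer diameter 42 mm, 16 mm high, standing upright on the shelf. Its bore is either 31 mm (it slides fully home over the pin) or 25 mm (it jams on the pin's cone about 29 mm above the gauge's plate); which one is not told: try it on the gauge. Not there in every run. Origin: centre of its underside; z along its axis.
- bottle: Green glass bottle with a cork stopper, 68 mm diameter, 210 mm high, to be left alone. Origin: centre of its underside.
- saucer: White ceramic saucer, 124 mm diameter, 16 mm high, to be left alone. Origin: centre of its underside.
- teaspoon: Metal teaspoon, 140 mm long, to be left alone. Origin: centre of its underside, length along x.
Things that resemble listed ones, but are neither listed nor needed, are in the scene too. Leave any orange or purple look-alike of the collar22 alone.

How it is judged:
By the outcome, as a careful person would: the job done as asked, in the order asked, and still so for the second after the job is handed in, with the robot touching nothing.
Of collar40a, collar40b only 1 to 1 are there at a start; the rules pass over those that are not, and their reading is None.
Of collar28a, collar28b only 1 to 1 are there at a start; the rules pass over those that are not, and their reading is None.
Of collar34, collar22, collar16 only 1 to 3 are there at a start; the rules pass over those that are not, and their reading is None.
At some moment in a run one of collar40a, collar40b, collar34, collar28a, collar28b, collar22, collar16 may be knocked a few centimetres aside while the robot is not near it.
It also fails if it takes over 210 s, if anything falls off the work surface, if the arm or the gripper's body presses on something with over 40 N, if the wrist force passes 120 N, or if a joint passes its speed limit or range.

## Working session

There is one attempt and no reset: what is moved stays moved. The work goes in short steps, Python scripts to look and compute and a tool call to move; the robot and the scene stay as the last step left them, time stands still between calls to the robot, and variables do not carry over. Pictures are saved under pics/ and viewed, at most 14 in all, crops included, and the job is handed in when it is done.

Besides the shell and the picture viewer there is one more tool, called after "Call:" in YAML: its name, and indented under it one key for each argument. send_rows: Moves the arm, as the interface text tells. Scaled input: -1 to 1 covers 30 cm each way for a shift and 2 pi rad each way for a turn. Its arguments: {"type":"object","properties":{"rows":{"type":"string"},"jaw":{"type":"number"},"force":{"type":"number"}},"required":["rows"]}

```bash
mkdir -p pics; ls; cat > h.py <<'E'
import numpy as np, cv2
from plant import sensors, eyes, finish_job
from scipy.spatial.transform import Rotation as R
def snap(n):
    c=eyes.calibration(n); p,d=eyes.snapshot(n); return p,d,c
def save(f,p): cv2.imwrite('pics/'+f,p[:,:,::-1])
def cloud(d,c):
    h,w=d.shape; f=h/2/np.tan(np.radians(c['fov_y'])/2)
    u,v=np.meshgrid(np.arange(w),np.arange(h))
    P=np.stack([(u-c['cx'])/f*d,(v-c['cy'])/f*d,d],-1); T=np.array(c['world_from_camera'])
    return P@T[:3,:3].T+T[:3,3]
def ray(u,v,c,z,h=384):
    f=h/2/np.tan(np.radians(c['fov_y'])/2); T=np.array(c['world_from_camera'])
    r=T[:3,:3]@np.array([(u-c['cx'])/f,(v-c['cy'])/f,1]); return T[:3,3]+r*(z-T[2,3])/r[2]
E
python3 - <<'E'
from h import *
s=sensors.get_state();print(s)
for n in('top','side','wrist'):
    p,d,c=snap(n);save(n+'0.png',p);print(n,c,d.min(),d.max());np.savez('pics/'+n+'0.npz',p=p,d=d)
E
```

```text
pics
{'clock': 0.0, 'q': array([-1.11121208,  0.68998512, -0.194539  ,  1.56632894,  0.15731036,
        0.90249328, -0.2150708 ]), 'qd': array([-0.00133328, -0.00076173,  0.00219156,  0.00165066, -0.00127953,
        0.00047781, -0.0003474 ]), 'joint_torque': array([ 5.68783412e-05, -5.27553463e+01, -1.26670025e+00, -1.53426182e+01,
       -5.26420679e-02,  6.41363018e-03,  1.68145425e-04]), 'tool_pos': array([0.25790102, 0.56855218, 0.20261404]), 'eef_rot': array([ 2.11220334e-01,  9.77438050e-01, -9.00560037e-04, -1.31744048e-04]), 'contact_force': array([-0.11831041, -0.1141893 ,  0.59148882]), 'moment': array([ 0.01678017, -0.06906038,  0.01965284]), 'finger_force': 0.0, 'opening': 0.9981245025415666}
top {'fov_y': 48.77492749066405, 'cx': 262.3248522621202, 'cy': 197.353367148513, 'world_from_camera': array([[ 0.00237434, -0.99480821,  0.10173984,  0.38058281],
       [-0.99974141, -0.00466234, -0.02225685, -0.0258006 ],
       [ 0.02261564, -0.10166068, -0.99456203,  1.35029984],
       [ 0.        ,  0.        ,  0.        ,  1.        ]])} 0.0 2.2624676
side {'fov_y': 54.53043955869985, 'cx': 254.9005127494556, 'cy': 192.7760953171229, 'world_from_camera': array([[ 0.98467434, -0.14120188,  0.10236442,  0.43296785],
       [-0.17415624, -0.76487413,  0.62019124, -0.71953719],
       [-0.00927627, -0.6285138 , -0.77774312,  0.92176716],
       [ 0.        ,  0.        ,  0.        ,  1.        ]])} 0.0 3.2338295
wrist {'fov_y': 63.66175374258024, 'cx': 252.95680345512355, 'cy': 187.6820465177317, 'world_from_camera': array([[ 0.41271627,  0.8724794 ,  0.26161991,  0.19037257],
       [ 0.91085878, -0.3949307 , -0.11985836,  0.60024846],
       [-0.00125221,  0.28776628, -0.95769985,  0.38283172],
       [ 0.        ,  0.        ,  0.        ,  1.        ]])} 0.0 1.26196
```

View pics/top0.png

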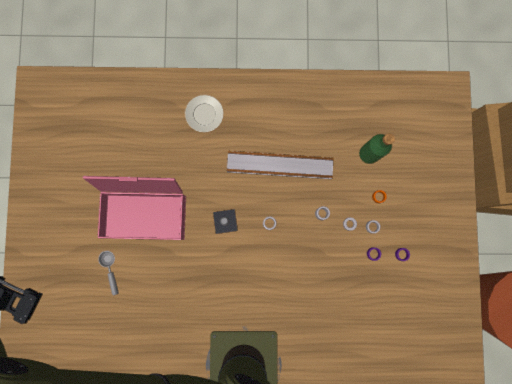

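View pics/side0.png

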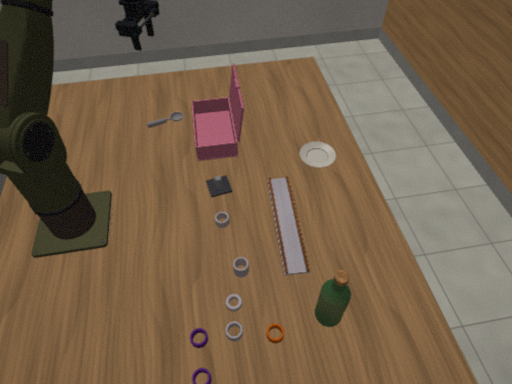

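The top view shows four grey collars at about (270,223), (323,213), (350,224) and (373,227). The look-alikes are orange (379,196) and purple (374,254), (402,254), and I'll leave those alone. Gauge is at (225,221), rack at (280,165), box at (141,210).

```bash
python3 - <<'E'
from h import *
cs={n:eyes.calibration(n) for n in('top','side')}
D={n:np.load(f'pics/{n}0.npz') for n in('top','side')}
def fit(P,m,zmin):
    Q=P[m]; return Q[Q[:,2]>zmin]
W={n:cloud(D[n]['d'],cs[n]) for n in D}
tab=W['top'][300,200:300];print('table z',np.median(W['top'][290:300,200:300,2]),np.median(W['side'][240:250,150:190,2]))
def circ(Q):
    A=np.c_[2*Q[:,:2],np.ones(len(Q))];b=(Q[:,:2]**2).sum(1)
    x=np.linalg.lstsq(A,b,rcond=None)[0];return x[:2],np.sqrt(x[2]+x[0]**2+x[1]**2)
for (u,v) in [(270,223),(323,213),(350,224),(373,227),(379,196)]:
    p0=ray(u,v,cs['top'],.025)
    for n in W:
        P=W[n].reshape(-1,3);r=np.hypot(*(P[:,:2]-p0[:2]).T);Q=P[(r<.032)&(P[:,2]>.008)]
        zt=np.percentile(Q[:,2],90);T=Q[Q[:,2]>zt-.004];(c),r=circ(T)
        b=cv2.minAreaRect((T[:,:2]*1000).astype(np.float32))
        print((u,v),n,'ztop %.4f'%zt,len(T),'circ',c.round(4),round(r,4),'box',np.round(b[0],1),np.round(b[1],1))
# gauge
for n in W:
    P=W[n];rgb=D[n]['p'].astype(int);
    dark=(rgb.max(-1)<75);g0=ray(225,221,cs['top'],.008)
    k=dark&(np.abs(P[...,0]-g0[0])<.06)&(np.abs(P[...,1]-g0[1])<.06)
    Q=P[k];print(n,'gauge plate',np.median(Q[:,2]),cv2.minAreaRect((Q[(Q[:,2]<.02)][:,:2]*1000).astype(np.float32)))
    q=P.reshape(-1,3);r=np.hypot(*(q[:,:2]-g0[:2]).T);q=q[(r<.04)&(q[:,2]>.035)];print(' pin top',len(q),q.mean(0).round(4),q[:,2].max())
    hsv=cv2.cvtColor(D[n]['p'],cv2.COLOR_RGB2HSV)
    pk=(hsv[...,0]>150)&(hsv[...,0]<178)&(hsv[...,1]>80);Q=P[pk];Q=Q[(Q[:,2]>.055)&(Q[:,2]<.068)]
    print(' box rim',cv2.minAreaRect((Q[:,:2]*1000).astype(np.float32)));Q=P[pk];Q=Q[Q[:,2]>.1];print(' lid',Q.min(0),Q.max(0))
    f=P[pk];f=f[f[:,2]<.015];print(' floor',np.median(f[:,2]),cv2.minAreaRect((f[:,:2]*1000).astype(np.float32)))
    r0=ray(280,165,cs['top'],.01);br=(hsv[...,1]<60)&(rgb.min(-1)>110)&(np.abs(P[...,0]-r0[0])<.05)&(np.abs(P[...,1]-r0[1])<.19)&(P[...,2]<.03)&(P[...,2]>.003)
    Q=P[br];print(' rack',np.median(Q[:,2]),cv2.minAreaRect((Q[:,:2]*1000).astype(np.float32)))
p=D['side']['p'];cv2.imwrite('pics/cs.png',cv2.resize(p[190:384,170:330,::-1],None,fx=3,fy=3))
E
```

```text
table z 7.74580312434825e-06 0.0006939993606205896
(270, 223) top ztop 0.0302 41 circ [ 0.4355 -0.0775] 0.0179 box [435.8 -77.4] [36.4 38.4]
(270, 223) side ztop 0.0297 61 circ [ 0.437  -0.0789] 0.0183 box [436.9 -79.7] [39.3 39.9]
(323, 213) top ztop 0.0417 50 circ [ 0.4672 -0.2439] 0.0183 box [ 466.6 -243.7] [37.6 37.7]
(323, 213) side ztop 0.0409 85 circ [ 0.4687 -0.2452] 0.0181 box [ 468.5 -245. ] [39.1 37.1]
(350, 224) top ztop 0.0182 58 circ [ 0.4348 -0.3332] 0.0168 box [ 434.5 -332.9] [37.5 38.5]
(350, 224) side ztop 0.0182 122 circ [ 0.436  -0.3345] 0.017 box [ 434.9 -334.9] [40.4 38.2]
(373, 227) top ztop 0.0237 41 circ [ 0.4263 -0.4059] 0.0182 box [ 425.7 -406. ] [40.4 37.6]
(373, 227) side ztop 0.0241 104 circ [ 0.427  -0.4072] 0.0183 box [ 426.5 -407. ] [40.7 38.5]
(379, 196) top ztop 0.0240 48 circ [ 0.5221 -0.4289] 0.0179 box [ 522.7 -428.1] [39.1 37.9]
(379, 196) side ztop 0.0238 108 circ [ 0.5237 -0.4296] 0.0181 box [ 524.5 -429.7] [40.7 38.3]
top gauge plate 0.007790019006315596 ((442.27105712890625, 62.68026351928711), (65.64962768554688, 65.70191955566406), 8.20464
[... 442 characters left out ...]
25878906), (338.7267761230469, 61.212059020996094), 86.68950653076172)
side gauge plate 0.00902669172583348 ((443.787841796875, 60.29862976074219), (67.67764282226562, 69.31399536132812), 8.7879638671875)
 pin top 47 [0.4424 0.0576 0.0416] 0.04834378319222277
 box rim ((311.6383056640625, 136.98382568359375), (728.8937377929688, 256.1313171386719), 50.08644104003906)
 lid [-0.02538568 -0.71953719  0.10028392] [0.555722   0.63924883 0.92176716]
 floor 0.005872045868412945 ((270.8702392578125, 38.569091796875), (1025.85791015625, 420.6997375488281), 76.8304672241211)
 rack 0.00891816273167445 ((620.7876586914062, -112.19752502441406), (339.65643310546875, 60.39491653442383), 86.54460144042969)
```

View pics/cs.png

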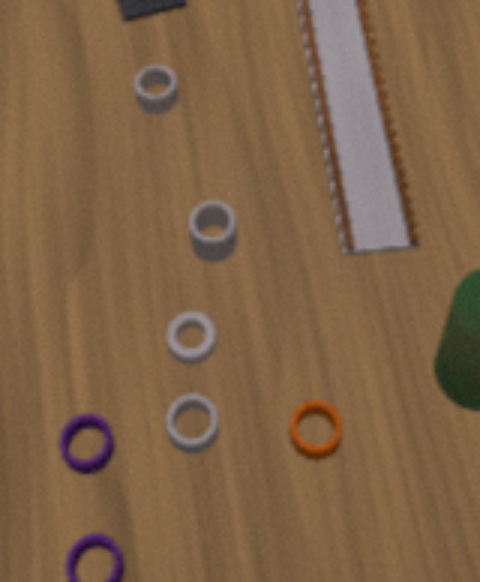

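Four collars were found, with ring-top heights that match 40, 28, 22 and 16 mm:

| Collar | x (m) | y (m) |
|---|---|---|
| 40 | .467 | -.244 |
| 28 | .436 | -.078 |
| 22 | .426 | -.406 |
| 16 | .435 | -.333 |

In the crop, the grey rings are at (155,88), (212,228), (191,336) and (192,422), and the orange and purple rings are clearly distinct. I'll align the tool with the world axes and go over the gauge.

Call:
send_rows:
  rows: "-0.617 -0.636 0 -0.0677;-0.617 -0.636 0 -0.0677;-0.617 -0.636 0 -0.0677;-0.617 -0.636 0 -0.0677;-0.617 -0.636 0 -0.0677;-0.617 -0.636 0 -0.0677;-0.617 -0.636 0 -0.0677;-0.617 -0.636 0 -0.0677"
  jaw: -1
  force: 20

```text
clock: 0.82
tool_pos: [0.3497, 0.3132, 0.2031]
eef_rot: [0.004, 1.0, -0.002, -0.0]
contact_force: [-0.6, -0.5, -0.1]
opening: 1.001
finger_force: 0.0
```

Call:
send_rows:
  rows: "-0.313 -0.859 0 0;-0.313 -0.859 0 0;-0.313 -0.859 0 0;-0.313 -0.859 0 0;-0.313 -0.859 0 0;-0.313 -0.859 0 0;-0.313 -0.859 0 0;-0.313 -0.859 0 0;-0.313 -0.859 0 0;-0.313 -0.859 0 0"

```text
clock: 1.65
tool_pos: [0.4418, 0.0632, 0.2035]
eef_rot: [-0.001, 1.0, 0.001, 0.0]
contact_force: [0.0, 0.0, 0.3]
opening: 1.001
finger_force: 0.0
```

```bash
cat >> h.py <<'E'
def circ(Q):
    A=np.c_[2*Q[:,:2],np.ones(len(Q))];b=(Q[:,:2]**2).sum(1)
    x=np.linalg.lstsq(A,b,rcond=None)[0];return x[:2],np.sqrt(x[2]+x[0]**2+x[1]**2)
def ring(P,p0,zt,tol=.003,rad=.03):
    'rim-plane points near p0 -> bbox/rect centre, circle'
    Q=P.reshape(-1,3);Q=Q[(np.hypot(Q[:,0]-p0[0],Q[:,1]-p0[1])<rad)&(abs(Q[:,2]-zt)<tol)]
    if len(Q)<20: return None
    h=cv2.minEnclosingCircle((Q[:,:2]*1000).astype(np.float32)); c,r=circ(Q)
    d=np.hypot(*(Q[:,:2]-c).T)
    return len(Q),np.round(h[0],1),round(h[1],1),(c*1000).round(1),np.percentile(d,[2,98]).round(4),np.median(Q[:,2]).round(4)
E
python3 - <<'E'
from h import *
s=sensors.get_state();print(s['clock'],s['tool_pos'],s['eef_rot'],s['contact_force'])
p,d,c=snap('wrist');save('w1.png',p);P=cloud(d,c);print(c['world_from_camera'][:3,3])
print('pin',ring(P,(.442,.061),.044,.002))
print('ring at pin cyl', ring(P,(.442,.061),.034+.002,.003))
g=cv2.cvtColor(p,cv2.COLOR_RGB2GRAY)
Q=P[(abs(P[...,2]-.008)<.002)&(abs(P[...,0]-.442)<.06)&(abs(P[...,1]-.061)<.06)];print('plate',cv2.minAreaRect((Q[:,:2]*1000).astype(np.float32)),Q[:,2].mean())
print('28',ring(P,(.436,-.078),.028))
E
```

```text
1.65 [0.44179382 0.06322876 0.20345561] [-8.07218775e-04  9.99999345e-01  7.97129566e-04  1.53534392e-04] [0.03923425 0.00804829 0.28206495]
[0.36742474 0.06347361 0.38356725]
pin (179, array([442.2,  62. ]), 9.4, array([442.1,  61.9]), array([0.0013, 0.0091]), np.float64(0.0429))
ring at pin cyl (151, array([441.9,  62.2]), 13.7, array([442.2,  62. ]), array([0.0105, 0.0137]), np.float64(0.0356))
plate ((441.96844482421875, 62.045631408691406), (69.53252410888672, 69.49826049804688), 8.357416152954102) 0.0070133665794365795
28 (424, array([436.4, -77.9]), 20.9, array([436.3, -77.5]), array([0.0154, 0.0206]), np.float64(0.0264))
```

View pics/w1.png

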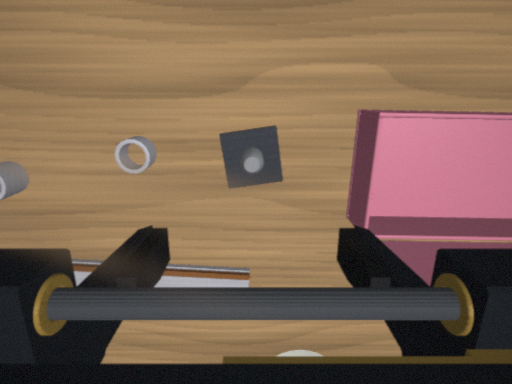

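The wrist view shows the pin at (253,160), the 28 mm collar at (136,155) and the edge of the 40 at (5,180). All views agree on the pin at (.442,.062). Next I go over the 40 collar.

Call:
send_rows:
  rows: "-0.083 -0.99 0 0;-0.083 -0.99 0 0;-0.083 -0.99 0 0;-0.083 -0.99 0 0;-0.083 -0.99 0 0;-0.083 -0.99 0 0;-0.083 -0.99 0 0;-0.083 -0.99 0 0;-0.083 -0.99 0 0;-0.083 -0.99 0 0"

```text
clock: 2.53
tool_pos: [0.4672, -0.2334, 0.2033]
eef_rot: [-0.001, 1.0, 0.001, 0.0]
contact_force: [-0.6, 1.2, 0.2]
opening: 0.999
finger_force: 0.0
```

```bash
cat > look.py <<'E'
from h import *
import sys
s=sensors.get_state();t=s['tool_pos'];print(s['clock'],t,s['eef_rot'].round(4),s['q'].round(2))
p,d,c=snap('wrist');P=cloud(d,c)
ok={'40':.04,'28':.028,'22':.022,'16':.016}
for a in sys.argv[1:]:
    n,x,y=a.split(',');r=ring(P,(float(x),float(y)),ok[n]-.0012,.0025,.035);print(n,r)
    if r: e=r[3]/1000-t[:2];print('  row shift x,y:',(-e[0]/.3).round(4),(e[1]/.3).round(4))
E
python3 look.py 40,.467,-.244 28,.436,-.078 16,.435,-.333
```

```text
2.5333 [ 0.46717541 -0.23335823  0.20328339] [-1.e-03  1.e+00  9.e-04  1.e-04] [ 0.64  0.58 -0.42  1.87  0.32  0.77  1.62]
40 (459, array([ 468.2, -244.5]), 21.0, array([ 467.8, -244.8]), array([0.0153, 0.0205]), np.float64(0.0386))
  row shift x,y: -0.0021 -0.0381
28 (484, array([436.1, -78.4]), 21.1, array([436.3, -78.8]), array([0.0154, 0.0206]), np.float64(0.0265))
  row shift x,y: 0.1029 0.5152
16 (619, array([ 435.4, -333.8]), 20.7, array([ 435.4, -333.6]), array([0.0126, 0.0205]), np.float64(0.0146))
  row shift x,y: 0.1059 -0.3341
```

Call:
send_rows:
  rows: "-0.002 -0.038 0.1 0;-0.002 -0.038 0.2 0;-0.002 -0.038 0.3 0;-0.002 -0.038 0.4 0;-0.002 -0.038 0.43 0;-0.002 -0.038 0.43 0;-0.002 -0.038 0.43 0;-0.002 -0.038 0.43 0"

```text
clock: 3.25
tool_pos: [0.4686, -0.2466, 0.076]
eef_rot: [-0.0, 1.0, -0.0, 0.001]
contact_force: [-0.3, 0.0, 0.6]
opening: 1.0
finger_force: 0.0
```

```bash
python3 look.py 40,.468,-.245
```

```text
3.25 [ 0.46857122 -0.24655389  0.07601624] [-5.0e-04  1.0e+00 -3.0e-04  1.3e-03] [ 0.57  0.77 -0.29  1.96  0.46  0.47  1.52]
40 (1060, array([ 468. , -244.8]), 20.8, array([ 467.7, -244.8]), array([0.0153, 0.0205]), np.float64(0.0386))
  row shift x,y: 0.0029 0.0058
```

Call:
send_rows:
  rows: "0.003 0.006 0.1 0;0.003 0.006 0.18 0;0.003 0.006 0.21 0;0.003 0.006 0.21 0;0.003 0.006 0.21 0"

```text
clock: 3.72
tool_pos: [0.4667, -0.2455, 0.0123]
eef_rot: [0.0, 1.0, -0.0, 0.0]
contact_force: [-0.3, 0.1, 0.7]
opening: 0.999
finger_force: 0.0
```

Call:
send_rows:
  rows: "0 0 0 0;0 0 0 0;0 0 0 0;0 0 0 0;0 0 0 0;0 0 0 0;0 0 0 0"
  jaw: 1
  force: 25

```text
clock: 4.3
tool_pos: [0.4662, -0.2454, 0.0115]
eef_rot: [0.0, 1.0, 0.0, 0.0]
contact_force: [-0.5, -0.3, -0.3]
opening: 0.496
finger_force: 0.0
```

Call:
send_rows:
  rows: "0 0 -0.1 0;0 0 -0.25 0;0 0 -0.35 0;0 0 -0.4 0;0 0 -0.4 0;0 0 -0.4 0"

```text
clock: 4.8
tool_pos: [0.4664, -0.2457, 0.1319]
eef_rot: [0.0, 1.0, -0.0, 0.001]
contact_force: [-0.7, -1.2, 0.6]
opening: 0.038
finger_force: 0.0
```

The fingers were still closing when I lifted, so the grasp missed. I'll reopen and look again.

Call:
send_rows:
  rows: "0 0 0 0;0 0 0 0;0 0 0 0;0 0 0 0;0 0 0 0;0 0 0 0;0 0 0 0;0 0 0 0;0 0 0 0;0 0 0 0"
  jaw: -1

```text
clock: 5.63
tool_pos: [0.4662, -0.2453, 0.1314]
eef_rot: [0.0, 1.0, 0.0, 0.0]
contact_force: [1.9, -0.2, -0.3]
opening: 0.772
finger_force: 0.0
```

```bash
python3 look.py 40,.468,-.245 28,.436,-.078
```

```text
5.6333 [ 0.46621676 -0.2453304   0.13142402] [2.e-04 1.e+00 0.e+00 1.e-04] [ 0.62  0.69 -0.36  1.93  0.41  0.6   1.56]
40 (697, array([ 468.1, -244.9]), 20.8, array([ 467.8, -244.9]), array([0.0153, 0.0206]), np.float64(0.0385))
  row shift x,y: -0.0053 0.0014
28 (755, array([436.2, -78.4]), 21.0, array([436.3, -78.9]), array([0.0153, 0.0207]), np.float64(0.0265))
  row shift x,y: 0.0997 0.5548
```

Call:
send_rows:
  rows: "-0.005 0.001 0.1 0;-0.005 0.001 0.23 0;-0.005 0.001 0.35 0;-0.005 0.001 0.398 0;-0.005 0.001 0.398 0;-0.005 0.001 0.398 0"
  jaw: -0.5

```text
clock: 6.18
tool_pos: [0.4675, -0.2447, 0.0117]
eef_rot: [0.0, 1.0, 0.0, -0.001]
contact_force: [0.3, 0.1, 0.3]
opening: 0.75
finger_force: 0.0
```

Call:
send_rows:
  rows: "0 0 0 0;0 0 0 0;0 0 0 0;0 0 0 0;0 0 0 0;0 0 0 0;0 0 0 0;0 0 0 0;0 0 0 0;0 0 0 0"
  jaw: 1
  force: 25

```text
clock: 7.02
tool_pos: [0.4677, -0.245, 0.012]
eef_rot: [0.0, 1.0, 0.0, -0.0]
contact_force: [0.4, 0.2, -0.8]
opening: 0.021
finger_force: 0.0
```

Call:
send_rows:
  rows: "0 0 -0.1 0;0 0 -0.2 0;0 0 -0.3 0;0 0 -0.4 0;0 0 -0.4 0;0 0 -0.4 0"

```text
clock: 7.52
tool_pos: [0.4686, -0.2456, 0.1334]
eef_rot: [0.0, 1.0, -0.001, 0.002]
contact_force: [-0.3, 0.2, -0.3]
opening: 0.005
finger_force: 0.0
```

```bash
python3 - <<'E'
from h import *
s=sensors.get_state();print(s)
p,d,c=snap('wrist');q,_,_=snap('top');im=np.vstack([p,q]);save('m.png',cv2.resize(im,None,fx=.78,fy=.78))
E
```

```text
{'clock': 7.5167, 'q': array([ 0.62339482,  0.68447746, -0.37319285,  1.9218516 ,  0.41614176,
        0.60749932,  1.55151202]), 'qd': array([-0.01367197,  0.0459651 ,  0.02365146,  0.03342794,  0.00670143,
       -0.00877501, -0.00334649]), 'joint_torque': array([ 1.31011228e-01, -4.87350297e+01, -3.42443146e+00, -1.09306258e+01,
       -3.10371188e-02,  1.27320634e-01,  4.36164939e-02]), 'tool_pos': array([ 0.46863307, -0.24558368,  0.13335424]), 'eef_rot': array([ 4.35743034e-04,  9.99998413e-01, -6.65815387e-04,  1.59381581e-03]), 'contact_force': array([-0.29570219,  0.22731773, -0.34804667]), 'moment': array([0.02974172, 0.03800075, 0.03028044]), 'finger_force': 0.0, 'opening': 0.005324926190930183}
```

View pics/m.png

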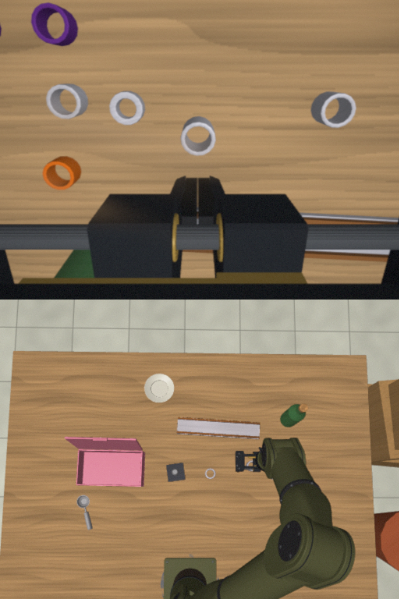

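The wrist half shows the 40 collar at (198,135), still standing, with the shut fingertips at (198,185), looking further ahead than expected. I'll measure both the collar and the fingertips from depth.

```bash
python3 look.py 40,.46,-.245 28,.436,-.078 16,.435,-.333; python3 - <<'E'
from h import *
t=sensors.get_state()['tool_pos'];p,d,c=snap('wrist');P=cloud(d,c)
m=(np.abs(P[...,0]-t[0])<.05)&(np.abs(P[...,1]-t[1])<.03)&(P[...,2]>.08)&(P[...,2]<.2)
Q=P[m]-t;v,u=np.where(m);print(len(Q))
for lo in np.arange(-.03,.06,.01):
    k=(Q[:,2]>lo)&(Q[:,2]<lo+.01)
    if k.any():print(lo.round(3),k.sum(),Q[k].min(0).round(4),Q[k].max(0).round(4),v[k].min(),v[k].max())
E
```

```text
7.6167 [ 0.46693944 -0.24497862  0.13127544] [ 3.e-04  1.e+00  2.e-04 -7.e-04] [ 0.62  0.69 -0.37  1.92  0.42  0.61  1.55]
40 (702, array([ 468. , -244.8]), 20.8, array([ 467.8, -244.9]), array([0.0154, 0.0206]), np.float64(0.0385))
  row shift x,y: -0.0029 0.0003
28 (754, array([436.6, -78.3]), 21.1, array([436.3, -78.9]), array([0.0153, 0.0208]), np.float64(0.0266))
  row shift x,y: 0.1021 0.5536
16 (943, array([ 435.6, -333.7]), 20.8, array([ 435.4, -333.5]), array([0.0125, 0.0205]), np.float64(0.0146))
  row shift x,y: 0.1051 -0.2951
2117
0.03 225 [-0.0111 -0.0132  0.0335] [-0.0073  0.0141  0.04  ] 225 233
0.04 544 [-0.0112 -0.0139  0.04  ] [-0.0081  0.015   0.05  ] 229 242
0.05 814 [-0.0113 -0.0147  0.05  ] [0.0092 0.0158 0.06  ] 238 279
```

The depth puts the visible fingertips about 33 mm above the reported TCP, which would explain closing over the top of the collar. I'll check this independently from the side camera.

```bash
python3 - <<'E'
from h import *
t=sensors.get_state()['tool_pos'];print(t)
p,d,c=snap('side');P=cloud(d,c)
m=(np.abs(P[...,0]-t[0])<.12)&(np.abs(P[...,1]-t[1])<.12)&(P[...,2]>.06)&(P[...,2]<.4)
Q=P[m];
for lo in np.arange(.06,.3,.01):
    k=(Q[:,2]>lo)&(Q[:,2]<lo+.01)
    if k.sum()>2:print(lo.round(3),k.sum(),(Q[k].min(0)-t).round(3),(Q[k].max(0)-t).round(3))
v,u=np.where(m);cv2.imwrite('pics/sg.png',cv2.resize(p[max(v.min()-20,0):v.max()+60,max(u.min()-20,0):u.max()+20,::-1],None,fx=3,fy=3))
E
```

```text
[ 0.46663192 -0.24468548  0.13067139]
0.19 5 [-0.008 -0.015  0.066] [ 0.011 -0.014  0.068]
0.2 14 [-0.01  -0.017  0.07 ] [ 0.009 -0.015  0.077]
0.22 8 [-0.013 -0.084  0.094] [ 0.012 -0.027  0.099]
0.23 103 [-0.032 -0.086  0.1  ] [0.034 0.009 0.109]
0.24 77 [-0.034 -0.086  0.109] [0.034 0.009 0.119]
0.25 146 [-0.034 -0.092  0.119] [ 0.035 -0.004  0.129]
0.26 101 [-0.034 -0.094  0.129] [ 0.035 -0.025  0.139]
0.27 603 [-0.034 -0.095  0.139] [ 0.035 -0.02   0.149]
0.28 64 [-0.021 -0.042  0.15 ] [ 0.022 -0.02   0.159]
0.29 56 [-0.019 -0.042  0.159] [ 0.019 -0.038  0.169]
```

View pics/sg.png

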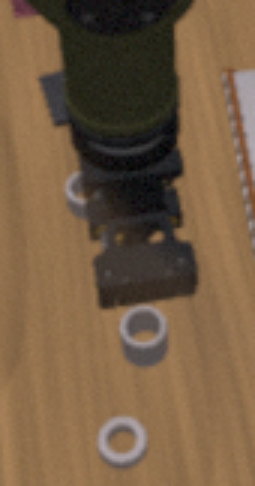

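The side crop shows the shut gripper's body above the collar at (144,330). Its body bottom is about 98 mm over the TCP instead of 64, so both views agree that the real fingertips sit about 34 mm above the reported TCP. I'll use z_tip = reported + 0.034 and descend carefully, watching the force.

Call:
send_rows:
  rows: "-0.004 -0.001 0 0;-0.004 -0.001 0 0;-0.004 -0.001 0.0 0;-0.004 -0.001 0 0;-0.004 -0.001 0 0;-0.004 -0.001 0.1 0;-0.004 -0.001 0.2 0;-0.004 -0.001 0.25 0;-0.004 -0.001 0.25 0"
  jaw: -0.5

```text
clock: 8.52
tool_pos: [0.4668, -0.2444, 0.0542]
eef_rot: [-0.0, 1.0, 0.001, -0.003]
contact_force: [-0.0, -0.4, -0.0]
opening: 0.659
finger_force: 0.0
```

Call:
send_rows:
  rows: "0 0 0.05 0;0 0 0.1 0;0 0 0.15 0;0 0 0.2 0;0 0 0.25 0;0 0 0.25 0;0 0 0.25 0"

```text
clock: 9.1
tool_pos: [0.4692, -0.2453, -0.0175]
eef_rot: [0.0, 1.0, -0.0, 0.0]
contact_force: [0.2, 0.2, 0.1]
opening: 0.753
finger_force: 0.0
```

No contact at -0.0175, so the offset is confirmed. Closing now.

Call:
send_rows:
  rows: "0.004 0.001 0.015 0;0.004 0.001 0.015 0;0.004 0.001 0.015 0"

```text
clock: 9.35
tool_pos: [0.468, -0.2453, -0.0218]
eef_rot: [0.0, 1.0, -0.0, 0.0]
contact_force: [0.5, -0.1, -0.4]
opening: 0.749
finger_force: 0.0
```

Call:
send_rows:
  rows: "0 0 0 0;0 0 0 0;0 0 0 0;0 0 0 0;0 0 0 0;0 0 0 0;0 0 0 0;0 0 0 0"
  jaw: 1
  force: 25

```text
clock: 10.02
tool_pos: [0.4678, -0.2451, -0.0224]
eef_rot: [0.0, 1.0, -0.0, 0.0]
contact_force: [-0.4, 0.4, 2.8]
opening: 0.463
finger_force: 25.0
```

Call:
send_rows:
  rows: "0 0 -0.05 0;0 0 -0.15 0;0 0 -0.25 0;0 0 -0.35 0;0 0 -0.4 0;0 0 -0.4 0;0 0 -0.4 0"

```text
clock: 10.6
tool_pos: [0.4678, -0.2453, 0.0977]
eef_rot: [0.0, 1.0, -0.0, 0.0]
contact_force: [-0.3, -0.1, -2.1]
opening: 0.463
finger_force: 25.0
```

```bash
cat > held.py <<'E'
from h import *
import sys
'ring held in the gripper: rim relative to the TCP'
s=sensors.get_state();t=s['tool_pos'];p,d,c=snap('wrist');P=cloud(d,c)-t
Q=P.reshape(-1,3);Q=Q[(np.hypot(Q[:,0],Q[:,1])<.026)&(Q[:,2]<.09)&(Q[:,2]+t[2]>.018)]
for z0 in np.arange(.015,.09,.003):
    q=Q[abs(Q[:,2]-z0)<.0015]
    if len(q)>15:print(z0.round(3),len(q),q.min(0).round(4),q.max(0).round(4))
save('held%d.png'%(s['clock']*100),p);print(t,s['contact_force'],s['opening'],s['finger_force'],s['clock'])
E
python3 held.py
```

```text
0.021 32 [-0.02   -0.0179  0.0215] [0.0164 0.0184 0.0225]
0.024 251 [-0.0205 -0.0175  0.0225] [0.0163 0.0201 0.0255]
0.027 258 [-0.0205 -0.0181  0.0255] [0.0166 0.0201 0.0285]
0.03 306 [-0.0208 -0.0183  0.0285] [0.0169 0.0204 0.0315]
0.033 315 [-0.0207 -0.0233  0.0315] [0.0166 0.024  0.0345]
0.036 382 [-0.0205 -0.0243  0.0345] [0.0165 0.0242 0.0375]
0.039 405 [-0.0206 -0.0243  0.0375] [0.0165 0.0242 0.0405]
0.042 459 [-0.0206 -0.0245  0.0405] [0.0166 0.0242 0.0435]
0.045 481 [-0.0206 -0.0242  0.0435] [0.0162 0.0244 0.0465]
0.048 466 [-0.0207 -0.0242  0.0465] [0.0163 0.0244 0.0495]
0.051 440 [-0.0208 -0.0243  0.0495] [0.0149 0.0243 0.0525]
0.054 439 [-0.0206 -0.0241  0.0525] [0.0129 0.0241 0.0555]
0.057 500 [-0.0209 -0.0241  0.0555] [0.0108 0.0244 0.0585]
0.06 1815 [-0.0206 -0.0242  0.0585] [0.0087 0.0242 0.0615]
0.063 433 [-0.0197 -0.0244  0.0615] [0.0065 0.0243 0.0645]
0.066 99 [-0.0099 -0.0242  0.0645] [0.0039 0.0243 0.0675]
0.069 63 [-0.0098 -0.0244  0.0675] [-0.0038  0.0243  0.0704]
0.072 69 [-0.0101 -0.0242  0.0706] [-0.0083  0.0243  0.0734]
0.075 117 [-0.0102 -0.0242  0.0735] [-0.0027  0.0245  0.0765]
0.078 282 [-0.01   -0.0253  0.0765] [-0.004   0.0255  0.0795]
0.081 53 [-0.0098 -0.0251  0.0795] [-0.0056  0.0244  0.0808]
[ 0.46778366 -0.24531235  0.09770213] [-0.27491084 -0.05745615 -2.14565078] 0.46282205478826877 24.99985114118317 10.6
```

The 40 is held well and centred. Carrying it to the pin.

Call:
send_rows:
  rows: "0.086 0.9 0 0;0.086 0.9 0 0;0.086 0.9 0 0;0.086 0.9 0 0;0.086 0.9 0 0;0.086 0.9 0 0;0.086 0.9 0 0;0.086 0.9 0 0;0.086 0.9 0 0"

```text
clock: 11.4
tool_pos: [0.4408, 0.0263, 0.0963]
eef_rot: [-0.002, 1.0, -0.0, -0.001]
contact_force: [0.4, -1.2, -0.2]
opening: 0.465
finger_force: 25.0
```

Call:
send_rows:
  rows: "0 0.124 0 0;0 0.124 0.1 0;0 0.124 0.17 0;0 0.124 0.17 0;0 0.124 0.17 0;0 0.124 0.17 0;0 0.124 0.17 0"

```text
clock: 11.98
tool_pos: [0.4425, 0.0612, 0.0473]
eef_rot: [0.001, 1.0, -0.0, 0.001]
contact_force: [0.3, -0.2, -1.4]
opening: 0.471
finger_force: 25.0
```

```bash
cat > pin.py <<'E'
from h import *
s=sensors.get_state();t=s['tool_pos'];p,d,c=snap('wrist');P=cloud(d,c)
print(t,s['contact_force'].round(2),s['eef_rot'].round(4))
Q=P[(abs(P[...,2]-.007)<.0025)&(abs(P[...,0]-.442)<.06)&(abs(P[...,1]-.062)<.06)];r=cv2.minAreaRect((Q[:,:2]*1000).astype(np.float32));print('plate',r)
print('row to pin centre (.442,.062):',((t[0]-.442)/.3).round(4),((.062-t[1])/.3).round(4))
E
python3 pin.py
```

```text
[0.44251477 0.06123772 0.04729497] [ 0.26 -0.19 -1.36] [ 1.1e-03  1.0e+00 -0.0e+00  5.0e-04]
plate ((441.55340576171875, 61.96535110473633), (69.06188201904297, 70.09651184082031), 8.318933486938477)
row to pin centre (.442,.062): 0.0017 0.0025
```

Call:
send_rows:
  rows: "0.002 0.002 0.05 0;0.002 0.002 0.085 0;0.002 0.002 0.085 0;0.002 0.002 0.085 0"

```text
clock: 12.37
tool_pos: [0.4415, 0.0625, 0.0215]
eef_rot: [0.0, 1.0, -0.0, 0.0]
contact_force: [0.6, -0.7, -0.2]
opening: 0.467
finger_force: 25.0
```

Call:
send_rows:
  rows: "0 0 0.01 0;0 0 0.02 0;0 0 0.03 0;0 0 0.035 0;0 0 0.035 0"

```text
clock: 12.78
tool_pos: [0.4413, 0.0628, 0.0103]
eef_rot: [0.0, 1.0, -0.0, -0.0]
contact_force: [0.3, -0.4, -0.2]
opening: 0.464
finger_force: 25.0
```

It's past the jam height with no force. Going home.

Call:
send_rows:
  rows: "-0.002 -0.002 0.02 0;-0.002 -0.002 0.04 0;-0.002 -0.002 0.06 0;-0.002 -0.002 0.07 0;-0.002 -0.002 0.075 0;-0.002 -0.002 0.075 0"

```text
clock: 13.28
tool_pos: [0.4424, 0.062, -0.0115]
eef_rot: [0.0, 1.0, -0.0, -0.001]
contact_force: [0.2, 0.6, -0.2]
opening: 0.463
finger_force: 25.0
```

Call:
send_rows:
  rows: "0 0 0.003 0;0 0 0.006 0;0 0 0.009 0;0 0 0.009 0"

```text
clock: 13.62
tool_pos: [0.4423, 0.062, -0.014]
eef_rot: [0.0, 1.0, -0.0, -0.001]
contact_force: [-0.9, -0.5, -0.9]
opening: 0.466
finger_force: 25.0
```

Call:
send_rows:
  rows: "0 0 0 0;0 0 0 0;0 0 0 0;0 0 0 0;0 0 0 0"
  jaw: -0.3

```text
clock: 14.03
tool_pos: [0.4425, 0.062, -0.0136]
eef_rot: [0.0, 1.0, -0.0, -0.0]
contact_force: [-0.1, 0.5, 0.6]
opening: 0.646
finger_force: 0.0
```

Call:
send_rows:
  rows: "0 0 0 0;0 0 0 0;0 0 0 0;0 0 0 0;0 0 0 0;0 0 0 0;0 0 0 0"
  jaw: 1

```text
clock: 14.62
tool_pos: [0.4425, 0.062, -0.0136]
eef_rot: [0.0, 1.0, -0.0, -0.001]
contact_force: [0.3, 0.6, 0.8]
opening: 0.467
finger_force: 25.0
```

```bash
python3 held.py | awk '/^0.0(5|6)/||/\[ /'; python3 - <<'E'
from h import *
c=eyes.calibration('top');D=np.load('pics/top0.npz');P=cloud(D['d'],c)
cs=eyes.calibration('side');S=np.load('pics/side0.npz');PS=cloud(S['d'],cs)
for n,P,D in(('top',P,D),('side',PS,S)):
    h=cv2.cvtColor(D['p'],cv2.COLOR_RGB2HSV);m=(abs(P[...,0]-.62)<.06)&(abs(P[...,1]+.112)<.2)&(P[...,2]<.03)
    f=m&(h[...,1]<60)&(D['p'].min(-1)>150)&(P[...,2]>.004)
    for y in(-.23,-.17,-.11,-.05,0.01):
        k=P[f&(abs(P[...,1]-y)<.02)];print(n,y,len(k),(k[:,0].min()*1000).round(1),(k[:,0].max()*1000).round(1),'z',np.median(k[:,2]).round(4))
    k=P[m&(P[...,2]>.004)];print(n,'all',cv2.minAreaRect((k[:,:2]*1000).astype(np.float32)))
    b=P[(abs(P[...,0]-.65)<.1)&(abs(P[...,1]+.42)<.12)&(P[...,2]>.15)];print('bottle top',b.mean(0))
E
```

```text
0.051 685 [-0.0208 -0.0243  0.0495] [0.015  0.0243 0.0525]
0.054 869 [-0.0207 -0.0243  0.0525] [0.0125 0.0242 0.0555]
0.057 1638 [-0.0207 -0.0243  0.0555] [0.0106 0.0243 0.0585]
0.06 2016 [-0.0207 -0.0243  0.0585] [0.0089 0.0243 0.0615]
0.063 152 [-0.0201 -0.0243  0.0615] [0.0062 0.0243 0.0645]
0.066 106 [-0.0097 -0.0243  0.0645] [0.0039 0.0243 0.0674]
0.069 64 [-0.0098 -0.0244  0.0675] [0.002  0.0244 0.0705]
[ 0.44248054  0.06196076 -0.01358984] [0.34984555 0.64318352 0.78098334] 0.46700383765692055 24.999773524323246 14.6167
top -0.23 153 594.3 640.5 z 0.0084
top -0.17 170 599.5 646.0 z 0.0078
top -0.11 160 602.2 649.1 z 0.008
top -0.05 157 604.5 652.1 z 0.0081
top 0.01 168 608.6 655.2 z 0.008
top all ((620.1992797851562, -111.492431640625), (117.6659927368164, 396.716552734375), 0.27771711349487305)
bottle top [ 0.65954452 -0.39774609  0.18642589]Traceback (most recent call last):
  File "<stdin>", line 8, in <module>
    return umr_minimum(a, axis, None, out, keepdims, initial, where)
ValueError: zero-size array to reduction operation minimum which has no identity
```

The 40 is home (its top measures about 47 mm, against 48 expected), so it goes to the rack.

Call:
send_rows:
  rows: "0 0 -0.05 0;0 0 -0.15 0;0 0 -0.25 0;0 0 -0.35 0;-0.1 -0.02 -0.4 0;-0.2 -0.05 -0.4 0;-0.3 -0.1 -0.4 0;-0.3 -0.1 -0.4 0"

```text
clock: 15.33
tool_pos: [0.5389, 0.0276, 0.1065]
eef_rot: [0.005, 1.0, -0.001, 0.003]
contact_force: [1.4, -0.2, -1.1]
opening: 0.466
finger_force: 25.0
```

Call:
send_rows:
  rows: "-0.1 -0.02 0 0;-0.2 -0.05 0 0;-0.3 -0.073 0 0;-0.335 -0.073 0.05 0;-0.335 -0.073 0.1 0;-0.335 -0.073 0.1 0;-0.335 -0.073 0.1 0"

```text
clock: 15.92
tool_pos: [0.6314, 0.0098, 0.0751]
eef_rot: [-0.0, 1.0, -0.001, -0.002]
contact_force: [0.0, -0.6, -0.2]
opening: 0.468
finger_force: 25.0
```

```bash
cat > rack.py <<'E'
from h import *
s=sensors.get_state();t=s['tool_pos'];p,d,c=snap('wrist');P=cloud(d,c)
h=cv2.cvtColor(p,cv2.COLOR_RGB2HSV)
m=(abs(P[...,0]-.625)<.06)&(abs(P[...,1]-t[1])<.17)&(P[...,2]<.02)
print(t,s['contact_force'].round(2),s['opening'],s['finger_force'])
for y in np.arange(-.24,.05,.02):
    k=P[m&(abs(P[...,1]-y)<.006)]; fl=k[abs(k[:,2]-.007)<.002];rl=k[abs(k[:,2]-.0148)<.0022]
    if len(fl)>30:print(y.round(2),'floor',len(fl),(np.percentile(fl[:,0],[1,99])*1000).round(1),'rail',len(rl),(np.percentile(rl[:,0],[1,50,99])*1000).round(1) if len(rl) else '', 'model ctr',round(625.7+60.4*(y+.11),1))
save('rack%d.png'%(s['clock']*100),p)
E
python3 rack.py
```

```text
[0.63140614 0.0097749  0.07510268] [ 0.04 -0.59 -0.19] 0.4683201766848496 24.99972571604303
-0.16 floor 443 [587.8 648.1] rail 151 [589.5 596.8 655. ] model ctr 622.7
-0.14 floor 883 [588.6 648.7] rail 288 [590.6 597.7 656. ] model ctr 623.9
-0.12 floor 860 [590.1 649.9] rail 295 [591.5 599.2 657.6] model ctr 625.1
-0.1 floor 858 [591.5 651. ] rail 296 [592.9 600.  658.6] model ctr 626.3
-0.08 floor 870 [592.4 652.2] rail 295 [593.9 601.4 659.5] model ctr 627.5
-0.06 floor 858 [593.4 653.5] rail 292 [595.3 602.4 661.3] model ctr 628.7
-0.04 floor 851 [594.8 654.7] rail 285 [596.3 603.9 662.1] model ctr 629.9
-0.02 floor 842 [595.8 655.5] rail 233 [597.6 603.1 662.8] model ctr 631.1
-0.0 floor 620 [597.2 643.3] rail 153 [598.6 602.4 606.5] model ctr 632.3
0.02 floor 587 [598.2 643.3] rail 156 [600.  603.8 608. ] model ctr 633.6
0.04 floor 813 [599.6 659.5] rail 206 [600.9 606.1 666. ] model ctr 634.8
```

Call:
send_rows:
  rows: "-0.005 0 0.08 0;-0.005 0 0.16 0;-0.005 0 0.23 0;-0.005 0 0.27 0;-0.005 0 0.285 0;-0.005 0 0.292 0;-0.005 0 0.292 0;-0.005 0 0.292 0"

```text
clock: 16.63
tool_pos: [0.6354, 0.0103, -0.01]
eef_rot: [0.0, 1.0, -0.0, 0.0]
contact_force: [-0.8, 0.0, -0.8]
opening: 0.464
finger_force: 25.0
```

Call:
send_rows:
  rows: "0 0 0 0;0 0 0 0;0 0 0 0;0 0 0 0;0 0 0 0"
  jaw: -0.5

```text
clock: 17.05
tool_pos: [0.6346, 0.0099, -0.0111]
eef_rot: [0.0, 1.0, -0.0, -0.0]
contact_force: [0.3, -0.2, 0.2]
opening: 0.749
finger_force: 0.0
```

Call:
send_rows:
  rows: "0 0 -0.1 0;0 0 -0.22 0;0 0 -0.34 0;0.1 -0.05 -0.45 0;0.2 -0.1 -0.5 0;0.3 -0.15 -0.5 0;0.4 -0.2 -0.5 0;0.5 -0.25 -0.5 0;0.6 -0.27 -0.5 0;0.655 -0.29 -0.5 0"

```text
clock: 17.88
tool_pos: [0.4338, -0.0783, 0.139]
eef_rot: [0.001, 1.0, -0.001, -0.002]
contact_force: [-0.8, -0.1, -0.1]
opening: 0.748
finger_force: 0.0
```

Call:
send_rows:
  rows: "0 0 0 0;0 0 0 0;0 0 0 0"

```text
clock: 18.13
tool_pos: [0.4399, -0.0763, 0.1393]
eef_rot: [0.0, 1.0, -0.0, 0.001]
contact_force: [0.5, 0.1, -0.7]
opening: 0.749
finger_force: 0.0
```

```bash
python3 look.py 28,.436,-.078; python3 - <<'E'
from h import *
p,d,c=snap('side');P=cloud(d,c);print('rack40',ring(P,(.633,.01),.048,.003));save('s2.png',p)
E
```

```text
18.1333 [ 0.43985572 -0.07626798  0.13927658] [ 2.e-04  1.e+00 -1.e-04  7.e-04] [ 0.51  0.66 -0.71  2.14  0.76  0.61  0.83]
28 (632, array([436.6, -78.2]), 20.9, array([436.2, -78.1]), array([0.0153, 0.0206]), np.float64(0.0265))
  row shift x,y: 0.0122 -0.0061
rack40 (56, array([635. ,  10.6]), 21.5, array([635.5,   9.6]), array([0.0144, 0.0213]), np.float64(0.0483))
```

The 40 stands in the channel. Next is the 28.

Call:
send_rows:
  rows: "0.012 -0.006 0.13 0;0.012 -0.006 0.26 0;0.012 -0.006 0.36 0;0.012 -0.006 0.43 0;0.012 -0.006 0.43 0;0.012 -0.006 0.43 0"

```text
clock: 18.73
tool_pos: [0.4348, -0.078, 0.0092]
eef_rot: [-0.001, 1.0, -0.001, -0.001]
contact_force: [0.6, 0.1, -0.3]
opening: 0.751
finger_force: 0.0
```

```bash
python3 look.py 28,.436,-.078
```

```text
18.7333 [ 0.43477876 -0.07803133  0.00924766] [-9.0e-04  1.0e+00 -8.0e-04 -1.1e-03] [ 0.25  0.87 -0.29  2.23  1.29  0.23  0.35]
28 (1755, array([436.6, -78.1]), 21.0, array([435.9, -77.9]), array([0.0153, 0.0206]), np.float64(0.0265))
  row shift x,y: -0.0037 0.0004
```

Call:
send_rows:
  rows: "-0.004 0 0.05 0;-0.004 0 0.1 0;-0.004 0 0.113 0;-0.004 0 0.113 0;-0.004 0 0.113 0"

```text
clock: 19.2
tool_pos: [0.4367, -0.0787, -0.0229]
eef_rot: [0.001, 1.0, 0.0, 0.001]
contact_force: [0.0, 0.1, -0.2]
opening: 0.753
finger_force: 0.0
```

Call:
send_rows:
  rows: "0 0 0 0;0 0 0 0;0 0 0 0;0 0 0 0;0 0 0 0;0 0 0 0;0 0 0 0;0 0 0 0"
  jaw: 1

```text
clock: 19.87
tool_pos: [0.4359, -0.0789, -0.0235]
eef_rot: [0.0, 1.0, -0.001, -0.0]
contact_force: [-0.1, -0.6, 6.7]
opening: 0.467
finger_force: 25.0
```

Call:
send_rows:
  rows: "0 0 -0.1 0;0 0 -0.2 0;0 0.05 -0.3 0;-0.005 0.15 -0.33 0;-0.015 0.25 -0.33 0;-0.02 0.35 -0.33 0;-0.02 0.45 -0.33 0;-0.02 0.467 -0.33 0;-0.02 0.467 -0.33 0;-0.02 0.467 -0.33 0"

```text
clock: 20.7
tool_pos: [0.4411, 0.0604, 0.0747]
eef_rot: [0.0, 1.0, -0.001, -0.001]
contact_force: [0.3, -0.3, -0.5]
opening: 0.469
finger_force: 25.0
```

```bash
python3 held.py | awk '/^0.0[2-6]/||/\[ /'; python3 pin.py
```

```text
0.024 190 [-0.0201 -0.0194  0.0226] [0.0167 0.0205 0.0255]
0.027 292 [-0.0201 -0.0198  0.0255] [0.0168 0.021  0.0285]
0.03 312 [-0.0204 -0.0175  0.0285] [0.0168 0.02   0.0315]
0.033 346 [-0.0204 -0.0228  0.0315] [0.0168 0.0245 0.0345]
0.036 391 [-0.0204 -0.0244  0.0345] [0.017  0.0241 0.0375]
0.039 437 [-0.02   -0.0243  0.0375] [0.0168 0.0243 0.0405]
0.042 455 [-0.0202 -0.0243  0.0405] [0.017  0.0245 0.0435]
0.045 469 [-0.0205 -0.0243  0.0435] [0.0169 0.0243 0.0465]
0.048 929 [-0.02   -0.0241  0.0465] [0.0167 0.0245 0.0495]
0.051 1632 [-0.0201 -0.0245  0.0495] [0.015  0.0243 0.0525]
0.054 202 [-0.0096 -0.0242  0.0525] [0.009  0.0244 0.0555]
0.057 205 [-0.0096 -0.0245  0.0555] [0.009  0.0242 0.0585]
0.06 172 [-0.0094 -0.0243  0.0585] [0.009  0.0243 0.0615]
0.063 114 [-0.0094 -0.0243  0.0616] [0.0063 0.0243 0.0644]
0.066 104 [-0.0096 -0.0244  0.0645] [0.0048 0.0243 0.0675]
0.069 64 [-0.0096 -0.0244  0.0675] [0.0028 0.0242 0.0705]
[0.44112299 0.06039745 0.07466283] [ 0.30407386 -0.29237398 -0.47417927] 0.4686365408892967 24.999714069999754 20.7
[0.44104968 0.05952821 0.07455433] [ 0.94 -0.2  -1.1 ] [ 9.0e-04  1.0e+00 -1.6e-03 -1.2e-03]
plate ((441.92071533203125, 62.04438018798828), (69.7922134399414, 69.96614837646484), 8.20491886138916)
row to pin centre (.442,.062): -0.0032 0.0082
```

Call:
send_rows:
  rows: "-0.003 0.008 0.06 0;-0.003 0.008 0.12 0;-0.003 0.008 0.17 0;-0.003 0.008 0.178 0;-0.003 0.008 0.178 0;-0.003 0.008 0.178 0"

```text
clock: 21.3
tool_pos: [0.4425, 0.0628, 0.0217]
eef_rot: [0.001, 1.0, -0.001, -0.001]
contact_force: [0.2, 0.3, -0.8]
opening: 0.473
finger_force: 25.0
```

Call:
send_rows:
  rows: "0 0 0.01 0;0 0 0.02 0;0 0 0.03 0;0 0 0.04 0;0 0 0.04 0"

```text
clock: 21.72
tool_pos: [0.4422, 0.0632, 0.0091]
eef_rot: [0.0, 1.0, -0.001, -0.001]
contact_force: [-0.4, 0.4, -0.3]
opening: 0.474
finger_force: 25.0
```

Call:
send_rows:
  rows: "0 -0.004 0.02 0;0 -0.004 0.04 0;0 -0.004 0.06 0;0 -0.004 0.072 0;0 -0.004 0.08 0;0 -0.004 0.08 0;0 -0.004 0.08 0"

```text
clock: 22.3
tool_pos: [0.4424, 0.0627, -0.0146]
eef_rot: [-0.0, 1.0, -0.0, -0.001]
contact_force: [-0.1, -0.4, -0.2]
opening: 0.473
finger_force: 25.0
```

Call:
send_rows:
  rows: "0 0 0 0;0 0 0 0;0 0 0 0;0 0 0 0;0 0 0 0"
  jaw: -0.3

```text
clock: 22.72
tool_pos: [0.4426, 0.0625, -0.0144]
eef_rot: [0.0, 1.0, -0.0, -0.0]
contact_force: [0.2, 0.1, -0.3]
opening: 0.649
finger_force: 0.0
```

Call:
send_rows:
  rows: "0 0 0 0;0 0 0 0;0 0 0 0;0 0 0 0;0 0 0 0;0 0 0 0;0 0 0 0"
  jaw: 1

```text
clock: 23.3
tool_pos: [0.4425, 0.0625, -0.0145]
eef_rot: [0.0, 1.0, -0.0, -0.001]
contact_force: [-0.6, -0.5, 0.5]
opening: 0.467
finger_force: 25.0
```

```bash
python3 held.py | awk '/^0.0(4|5)/||/\[ /'
```

```text
0.042 304 [-0.0203 -0.0243  0.0405] [0.0151 0.0242 0.0435]
0.045 431 [-0.0202 -0.0243  0.0435] [0.0166 0.0243 0.0465]
0.048 2190 [-0.0203 -0.0242  0.0465] [0.0167 0.0244 0.0495]
0.051 1005 [-0.0199 -0.0243  0.0495] [0.0151 0.0242 0.0525]
0.054 579 [-0.0123 -0.0242  0.0525] [0.0091 0.0243 0.0555]
0.057 1468 [-0.0106 -0.0244  0.0555] [0.0093 0.0243 0.0585]
[ 0.44248354  0.06251032 -0.01448401] [-0.62658654 -0.46130545  0.51923008] 0.4673917940928439 25.000185244716704 23.3
```

Rim at about 36 mm, so the 28 is home. To the rack at y=-.08.

Call:
send_rows:
  rows: "0 0 -0.1 0;0 0 -0.2 0;0 0 -0.3 0;-0.05 -0.05 -0.37 0;-0.15 -0.12 -0.37 0;-0.25 -0.19 -0.37 0;-0.35 -0.27 -0.37 0;-0.45 -0.35 -0.37 0;-0.55 -0.42 -0.37 0;-0.617 -0.475 -0.37 0"

```text
clock: 24.18
tool_pos: [0.6296, -0.0834, 0.096]
eef_rot: [0.002, 1.0, -0.001, -0.0]
contact_force: [0.7, -0.2, -1.4]
opening: 0.471
finger_force: 25.0
```

Call:
send_rows:
  rows: "0 0 0.06 0;0 0 0.12 0;0 0 0.12 0;0 0 0.12 0;0 0 0.12 0"

```text
clock: 24.6
tool_pos: [0.6276, -0.0795, 0.061]
eef_rot: [-0.0, 1.0, -0.0, -0.0]
contact_force: [0.5, 0.3, -1.0]
opening: 0.47
finger_force: 25.0
```

```bash
python3 rack.py|head -1;  python3 look.py 22,.426,-.406 16,.435,-.333|tail -4
```

```text
[ 0.62762841 -0.07949828  0.06102879] [ 0.46  0.29 -0.97] 0.47005883757427097 24.999923310242593
24.65 [ 0.62804078 -0.0794475   0.06147079] [-2.e-04  1.e+00 -4.e-04  1.e-04] [ 0.4   0.96 -0.66  1.63  0.76  0.82  0.98]
22 None
16 None
```

Call:
send_rows:
  rows: "0 0 0.08 0;0 0 0.16 0;0 0 0.22 0;0 0 0.24 0;0 0 0.248 0;0 0 0.248 0;0 0 0.248 0"

```text
clock: 25.28
tool_pos: [0.6286, -0.0798, -0.0126]
eef_rot: [0.0, 1.0, -0.0, 0.001]
contact_force: [0.2, 1.2, -0.1]
opening: 0.474
finger_force: 25.0
```

Call:
send_rows:
  rows: "0 0 0 0;0 0 0 0;0 0 0 0;0 0 0 0;0 0 0 0"
  jaw: -0.3

```text
clock: 25.7
tool_pos: [0.6277, -0.0801, -0.0137]
eef_rot: [0.0, 1.0, -0.0, -0.0]
contact_force: [-0.1, -0.6, -0.9]
opening: 0.651
finger_force: 0.0
```

Call:
send_rows:
  rows: "0 0 -0.1 0;0 0 -0.22 0;0 0 -0.34 0;0.1 -0.07 -0.45 0;0.2 -0.17 -0.5 0;0.3 -0.27 -0.5 0;0.4 -0.37 -0.5 0;0.5 -0.47 -0.5 0;0.6 -0.57 -0.5 0;0.672 -0.65 -0.5 0"

```text
clock: 26.53
tool_pos: [0.4266, -0.2734, 0.1367]
eef_rot: [-0.0, 1.0, -0.001, -0.001]
contact_force: [0.7, -0.5, -1.0]
opening: 0.649
finger_force: 0.0
```

Call:
send_rows:
  rows: "0 -0.1 0 0;0 -0.2 0 0;0 -0.3 0 0;0 -0.4 0 0;0 -0.43 0 0;0 -0.43 0 0;0 -0.43 0 0"

```text
clock: 27.12
tool_pos: [0.4283, -0.4003, 0.1364]
eef_rot: [0.0, 1.0, 0.0, -0.0]
contact_force: [0.2, 1.1, -0.3]
opening: 0.65
finger_force: 0.0
```

```bash
python3 look.py 22,.426,-.406 16,.435,-.333; python3 - <<'E'
from h import *
p,d,c=snap('side');P=cloud(d,c);print('rack40',ring(P,(.633,.01),.048,.003));print('rack28',ring(P,(.6275,-.08),.036,.003));
E
```

```text
27.1167 [ 0.42827689 -0.40025933  0.13642762] [ 2.e-04  1.e+00  2.e-04 -5.e-04] [ 1.1   0.83 -0.77  1.73  0.72  0.89  1.58]
22 (617, array([ 426.5, -406.9]), 20.8, array([ 426.3, -406.9]), array([0.0153, 0.0206]), np.float64(0.0206))
  row shift x,y: 0.0066 -0.0221
16 (820, array([ 435.4, -334.5]), 20.7, array([ 435. , -334.5]), array([0.0124, 0.0205]), np.float64(0.0146))
  row shift x,y: -0.0224 0.2192
rack40 (50, array([636. ,  10.7]), 20.8, array([636.2,   9.5]), array([0.015 , 0.0206]), np.float64(0.048))
rack28 (63, array([629.8, -79.9]), 21.1, array([629.8, -80.2]), array([0.0145, 0.0211]), np.float64(0.0359))
```

Call:
send_rows:
  rows: "0.007 -0.022 0.13 0;0.007 -0.022 0.26 0;0.007 -0.022 0.36 0;0.007 -0.022 0.42 0;0.007 -0.022 0.42 0;0.007 -0.022 0.42 0"

```text
clock: 27.72
tool_pos: [0.4264, -0.406, 0.0105]
eef_rot: [-0.001, 1.0, 0.0, -0.001]
contact_force: [-0.3, -0.1, 0.3]
opening: 0.648
finger_force: 0.0
```

```bash
python3 look.py 22,.426,-.406
```

```text
27.7167 [ 0.42643046 -0.40601356  0.01052966] [-1.2e-03  1.0e+00  4.0e-04 -9.0e-04] [ 1.03  1.   -0.63  1.79  0.9   0.68  1.45]
22 (1625, array([ 426.7, -406.9]), 21.0, array([ 426.2, -406.9]), array([0.0153, 0.0206]), np.float64(0.0206))
  row shift x,y: 0.0008 -0.003
```

Call:
send_rows:
  rows: "0.001 -0.003 0.05 0;0.001 -0.003 0.1 0;0.001 -0.003 0.123 0;0.001 -0.003 0.123 0;0.001 -0.003 0.123 0"

```text
clock: 28.18
tool_pos: [0.4253, -0.4087, -0.0268]
eef_rot: [0.0, 1.0, -0.0, -0.001]
contact_force: [-0.5, 0.6, 0.3]
opening: 0.651
finger_force: 0.0
```

Call:
send_rows:
  rows: "0 0 0 0;0 0 0 0;0 0 0 0;0 0 0 0;0 0 0 0;0 0 0 0;0 0 0 0"
  jaw: 1

```text
clock: 28.77
tool_pos: [0.426, -0.4092, -0.0259]
eef_rot: [0.0, 1.0, -0.001, -0.0]
contact_force: [-0.2, 0.4, 3.7]
opening: 0.47
finger_force: 25.0
```

Call:
send_rows:
  rows: "0 0 -0.1 0;0 0 -0.2 0;0 0.05 -0.3 0;0 0.15 -0.34 0;-0.01 0.25 -0.34 0;-0.02 0.35 -0.34 0;-0.03 0.45 -0.34 0;-0.03 0.56 -0.34 0;-0.03 0.67 -0.34 0;-0.03 0.76 -0.34 0"

```text
clock: 29.6
tool_pos: [0.4346, -0.1785, 0.0755]
eef_rot: [-0.0, 1.0, 0.0, -0.0]
contact_force: [-0.4, 0.4, -1.3]
opening: 0.469
finger_force: 25.0
```

Call:
send_rows:
  rows: "-0.02 0.13 0 0;-0.023 0.26 0 0;-0.023 0.39 0 0;-0.023 0.52 0 0;-0.023 0.65 0 0;-0.023 0.78 0 0;-0.023 0.803 0 0;-0.023 0.803 0 0;-0.023 0.803 0 0"

```text
clock: 30.35
tool_pos: [0.4416, 0.0593, 0.075]
eef_rot: [-0.0, 1.0, -0.001, -0.001]
contact_force: [-0.3, -0.6, 0.9]
opening: 0.471
finger_force: 25.0
```

```bash
python3 held.py | awk '/^0.0[2-6]/||/\[ /'; python3 pin.py
```

```text
0.027 254 [-0.0203 -0.0196  0.0255] [0.0168 0.0184 0.0285]
0.03 304 [-0.0202 -0.0191  0.0285] [0.0167 0.021  0.0315]
0.033 338 [-0.0205 -0.0217  0.0315] [0.0171 0.0245 0.0345]
0.036 408 [-0.0204 -0.0243  0.0345] [0.0168 0.0242 0.0375]
0.039 433 [-0.0202 -0.0241  0.0375] [0.0168 0.0243 0.0405]
0.042 454 [-0.0203 -0.0242  0.0405] [0.0165 0.0244 0.0435]
0.045 1406 [-0.0202 -0.0242  0.0435] [0.0177 0.0245 0.0465]
0.048 1155 [-0.0201 -0.0244  0.0465] [0.0171 0.0243 0.0495]
0.051 123 [-0.0097 -0.0244  0.0495] [0.009  0.0243 0.0524]
0.054 205 [-0.0099 -0.0247  0.0525] [0.0094 0.0242 0.0555]
0.057 203 [-0.0097 -0.0244  0.0555] [0.0086 0.0243 0.0585]
0.06 170 [-0.0094 -0.0246  0.0585] [0.0086 0.0243 0.0615]
0.063 128 [-0.0097 -0.0245  0.0615] [0.0065 0.0245 0.0644]
0.066 99 [-0.0097 -0.0245  0.0645] [0.0038 0.0243 0.0675]
0.069 68 [-0.0096 -0.0243  0.0675] [0.0017 0.0242 0.0705]
[0.44144913 0.0580377  0.07494609] [ 0.02 -1.19  0.15] [ 0.001   1.     -0.0015 -0.0011]
plate ((442.1670837402344, 61.975311279296875), (70.30850982666016, 70.06293487548828), 8.149991989135742)
row to pin centre (.442,.062): -0.0018 0.0132
```

Call:
send_rows:
  rows: "-0.002 0.012 0.06 0;-0.002 0.012 0.12 0;-0.002 0.012 0.17 0;-0.002 0.012 0.18 0;-0.002 0.012 0.18 0;-0.002 0.012 0.18 0"

```text
clock: 30.95
tool_pos: [0.4424, 0.0624, 0.0214]
eef_rot: [0.001, 1.0, -0.001, -0.001]
contact_force: [0.0, 0.3, -1.1]
opening: 0.469
finger_force: 25.0
```

Call:
send_rows:
  rows: "0 0 0.01 0;0 0 0.02 0;0 0 0.03 0;0 0 0.04 0;0 0 0.047 0;0 0 0.047 0"

```text
clock: 31.45
tool_pos: [0.4421, 0.0632, 0.0067]
eef_rot: [0.0, 1.0, -0.001, -0.001]
contact_force: [0.8, -0.6, -0.4]
opening: 0.473
finger_force: 25.0
```

Past the jam height, so on to home.

Call:
send_rows:
  rows: "0 -0.004 0.02 0;0 -0.004 0.04 0;0 -0.004 0.06 0;0 -0.004 0.072 0;0 -0.004 0.08 0;0 -0.004 0.08 0;0 -0.004 0.08 0"

```text
clock: 32.03
tool_pos: [0.4423, 0.0626, -0.0169]
eef_rot: [-0.0, 1.0, -0.0, -0.001]
contact_force: [0.2, -0.3, 0.3]
opening: 0.466
finger_force: 25.0
```

Call:
send_rows:
  rows: "0 0 0 0;0 0 0 0;0 0 0 0;0 0 0 0;0 0 0 0"
  jaw: -0.3

```text
clock: 32.45
tool_pos: [0.4425, 0.0623, -0.0168]
eef_rot: [0.0, 1.0, -0.0, -0.0]
contact_force: [-0.5, -0.2, -0.1]
opening: 0.649
finger_force: 0.0
```

Call:
send_rows:
  rows: "0 0 0 0;0 0 0 0;0 0 0 0;0 0 0 0;0 0 0 0;0 0 0 0;0 0 0 0"
  jaw: 1

```text
clock: 33.03
tool_pos: [0.4424, 0.0623, -0.0169]
eef_rot: [0.0, 1.0, -0.0, -0.001]
contact_force: [-0.1, 0.7, 0.7]
opening: 0.468
finger_force: 25.0
```

```bash
python3 held.py | awk '/^0.0(4|5)/||/\[ /'
```

```text
0.042 354 [-0.0203 -0.0242  0.0405] [0.01   0.0244 0.0435]
0.045 2140 [-0.0202 -0.024   0.0435] [0.0183 0.0243 0.0465]
0.048 373 [-0.0189 -0.0243  0.0465] [0.017  0.0243 0.0495]
0.051 521 [-0.0144 -0.0244  0.0495] [0.009  0.0242 0.0525]
0.054 621 [-0.0126 -0.0243  0.0525] [0.0092 0.0243 0.0555]
0.057 609 [-0.0121 -0.0242  0.0555] [0.0093 0.0246 0.0585]
[ 0.44235687  0.06226863 -0.0168858 ] [-0.06404623  0.66231312  0.66415744] 0.46757321342469654 25.000154678709805 33.0333
```

The 22 is home. To the rack at y=-.17.

Call:
send_rows:
  rows: "0 0 -0.1 0;0 0 -0.2 0;0 0 -0.3 0;-0.05 -0.07 -0.37 0;-0.13 -0.17 -0.37 0;-0.21 -0.27 -0.37 0;-0.29 -0.37 -0.37 0;-0.37 -0.47 -0.37 0;-0.45 -0.57 -0.37 0;-0.53 -0.67 -0.37 0"

```text
clock: 33.92
tool_pos: [0.6015, -0.141, 0.0939]
eef_rot: [0.001, 1.0, -0.0, -0.001]
contact_force: [0.6, 1.4, -0.7]
opening: 0.466
finger_force: 25.0
```

Call:
send_rows:
  rows: "-0.067 -0.104 0 0;-0.067 -0.104 0.06 0;-0.067 -0.104 0.12 0;-0.067 -0.104 0.12 0;-0.067 -0.104 0.12 0;-0.067 -0.104 0.12 0"

```text
clock: 34.42
tool_pos: [0.6216, -0.1692, 0.0588]
eef_rot: [-0.0, 1.0, -0.0, -0.0]
contact_force: [-0.0, 0.3, -0.4]
opening: 0.47
finger_force: 25.0
```

```bash
python3 rack.py
```

```text
[ 0.62159228 -0.16917179  0.05876094] [-0.    0.32 -0.43] 0.46959132191007785 24.999884250573814
-0.24 floor 965 [582.8 642.7] rail 331 [584.5 591.8 650.4] model ctr 617.8
-0.22 floor 970 [584.2 643.9] rail 269 [585.6 591.8 649.5] model ctr 619.1
-0.2 floor 952 [585.2 645.2] rail 242 [586.8 591.8 651.5] model ctr 620.3
-0.18 floor 663 [586.5 631. ] rail 268 [588.1 594.  653.9] model ctr 621.5
-0.16 floor 628 [587.5 630.6] rail 308 [589.1 596.2 654.9] model ctr 622.7
-0.14 floor 891 [588.8 648.6] rail 191 [590.4 594.6 653.6] model ctr 623.9
-0.12 floor 935 [589.9 649.2] rail 177 [591.6 595.4 599.5] model ctr 625.1
-0.1 floor 788 [591.1 651.3] rail 384 [592.7 618.1 658.4] model ctr 626.3
-0.08 floor 440 [592.  644.6] rail 277 [594.1 600.1 660.2] model ctr 627.5
-0.06 floor 334 [593.4 635.6] rail 305 [595.  602.2 660.8] model ctr 628.7
-0.04 floor 906 [594.8 654.8] rail 322 [596.4 603.7 661.9] model ctr 629.9
-0.02 floor 933 [595.8 655.7] rail 323 [597.6 604.6 663.4] model ctr 631.1
-0.0 floor 243 [596.7 657. ] rail 240 [598.7 620.2 664.2] model ctr 632.3
```

Call:
send_rows:
  rows: "0 0 0.08 0;0 0 0.16 0;0 0 0.22 0;0 0 0.24 0;0 0 0.248 0;0 0 0.248 0;0 0 0.248 0"

```text
clock: 35.05
tool_pos: [0.6226, -0.1698, -0.0148]
eef_rot: [0.0, 1.0, -0.001, 0.001]
contact_force: [-0.6, 0.1, -0.6]
opening: 0.47
finger_force: 25.0
```

Call:
send_rows:
  rows: "0 0 0 0;0 0 0 0;0 0 0 0;0 0 0 0;0 0 0 0"
  jaw: -0.3

```text
clock: 35.47
tool_pos: [0.6215, -0.17, -0.016]
eef_rot: [0.0, 1.0, -0.001, -0.0]
contact_force: [-0.9, -0.4, -0.6]
opening: 0.651
finger_force: 0.0
```

Call:
send_rows:
  rows: "0 0 -0.1 0;0 0 -0.22 0;0 0 -0.34 0;0.1 -0.09 -0.45 0;0.2 -0.18 -0.5 0;0.3 -0.27 -0.5 0;0.4 -0.36 -0.5 0;0.5 -0.45 -0.5 0;0.6 -0.54 -0.5 0;0.623 -0.55 -0.5 0"

```text
clock: 36.3
tool_pos: [0.4277, -0.341, 0.1333]
eef_rot: [0.005, 1.0, -0.002, -0.004]
contact_force: [-0.0, -1.1, -0.4]
opening: 0.648
finger_force: 0.0
```

Call:
send_rows:
  rows: "0 0 0.1 0;0 0 0.1 0;0 0 0.1 0"

```text
clock: 36.55
tool_pos: [0.434, -0.3339, 0.1036]
eef_rot: [-0.0, 1.0, 0.0, -0.001]
contact_force: [0.3, -0.0, 0.9]
opening: 0.648
finger_force: 0.0
```

```bash
python3 look.py 16,.435,-.333; python3 - <<'E'
from h import *
p,d,c=snap('side');P=cloud(d,c);print('rack40',ring(P,(.633,.01),.048,.003));print('rack28',ring(P,(.6275,-.08),.036,.003));print('rack22',ring(P,(.6225,-.17),.030,.003))
E
```

```text
36.55 [ 0.43401969 -0.33393504  0.10357365] [-2.0e-04  1.0e+00  4.0e-04 -1.5e-03] [ 0.98  0.82 -0.72  1.87  0.78  0.76  1.39]
16 (1013, array([ 435.4, -334. ]), 20.7, array([ 435.1, -334. ]), array([0.0125, 0.0204]), np.float64(0.0146))
  row shift x,y: -0.0036 -0.0002
rack40 (57, array([634.8,   9.8]), 21.0, array([635.4,   9.9]), array([0.0151, 0.021 ]), np.float64(0.0479))
rack28 (64, array([629.3, -79.6]), 21.6, array([629.4, -80. ]), array([0.0141, 0.0218]), np.float64(0.0359))
rack22 (68, array([ 623.1, -170. ]), 21.1, array([ 622.9, -170. ]), array([0.0148, 0.021 ]), np.float64(0.0307))
```

Call:
send_rows:
  rows: "-0.004 0 0.13 0;-0.004 0 0.26 0;-0.004 0 0.36 0;-0.004 0 0.41 0;-0.004 0 0.432 0;-0.004 0 0.437 0;-0.004 0 0.437 0;-0.004 0 0.437 0"

```text
clock: 37.32
tool_pos: [0.4371, -0.3351, -0.0256]
eef_rot: [0.0, 1.0, -0.001, 0.001]
contact_force: [0.2, -0.2, 0.2]
opening: 0.654
finger_force: 0.0
```

Call:
send_rows:
  rows: "0 0 0 0;0 0 0 0;0 0 0 0;0 0 0 0;0 0 0 0;0 0 0 0;0 0 0 0"
  jaw: 1

```text
clock: 37.9
tool_pos: [0.4361, -0.3353, -0.0261]
eef_rot: [0.0, 1.0, -0.001, 0.0]
contact_force: [-1.2, 0.2, 5.2]
opening: 0.465
finger_force: 25.0
```

Call:
send_rows:
  rows: "0 0 -0.1 0;0 0 -0.2 0;0 0.05 -0.3 0;0 0.15 -0.34 0;0 0.25 -0.34 0;-0.01 0.35 -0.34 0;-0.02 0.45 -0.34 0;-0.02 0.55 -0.34 0;-0.02 0.65 -0.34 0;-0.02 0.66 -0.34 0"

```text
clock: 38.73
tool_pos: [0.4427, -0.1301, 0.0756]
eef_rot: [-0.004, 1.0, 0.002, 0.001]
contact_force: [-0.0, 0.3, 0.1]
opening: 0.458
finger_force: 25.0
```

Call:
send_rows:
  rows: "0 0.13 0 0;0 0.26 0 0;0 0.39 0 0;0 0.52 0 0;0 0.65 0 0;0 0.66 0 0;0 0.66 0 0;0 0.66 0 0"

```text
clock: 39.4
tool_pos: [0.4417, 0.0601, 0.0745]
eef_rot: [0.0, 1.0, -0.001, -0.001]
contact_force: [-0.5, -0.2, -0.3]
opening: 0.459
finger_force: 25.0
```

```bash
python3 held.py | awk '/^0.0[2-4]/||/\[ /'; python3 pin.py
```

```text
0.027 161 [-0.0213 -0.0196  0.0257] [0.0126 0.0201 0.0285]
0.03 266 [-0.0214 -0.02    0.0285] [0.013  0.0203 0.0315]
0.033 296 [-0.0213 -0.0232  0.0315] [0.0125 0.0244 0.0345]
0.036 357 [-0.0214 -0.024   0.0345] [0.0126 0.0242 0.0375]
0.039 1334 [-0.0216 -0.0242  0.0375] [0.0199 0.0244 0.0405]
0.042 2107 [-0.0208 -0.0244  0.0405] [0.0193 0.0245 0.0435]
0.045 99 [-0.0098 -0.024   0.0435] [0.0081 0.0243 0.0465]
0.048 117 [-0.0096 -0.0243  0.0465] [0.009  0.0243 0.0495]
[0.4415708  0.05911147 0.07443419] [-0.02 -0.3  -0.78] [ 1.2e-03  1.0e+00 -1.5e-03 -9.0e-04]
plate ((441.96966552734375, 61.96283721923828), (69.95374298095703, 70.082275390625), 8.150372505187988)
row to pin centre (.442,.062): -0.0014 0.0096
```

Call:
send_rows:
  rows: "-0.004 0.009 0.06 0;-0.004 0.009 0.12 0;-0.004 0.009 0.17 0;-0.004 0.009 0.18 0;-0.004 0.009 0.18 0;-0.004 0.009 0.18 0"

```text
clock: 40.0
tool_pos: [0.4431, 0.0627, 0.0209]
eef_rot: [0.001, 1.0, -0.001, -0.001]
contact_force: [0.9, -0.0, -0.1]
opening: 0.462
finger_force: 25.0
```

Call:
send_rows:
  rows: "0 0 0.01 0;0 0 0.02 0;0 0 0.025 0;0 0 0.03 0;0 0 0.035 0;0 0 0.035 0"

```text
clock: 40.5
tool_pos: [0.4428, 0.0619, 0.0101]
eef_rot: [0.001, 1.0, -0.002, -0.001]
contact_force: [-0.7, -4.0, 2.5]
opening: 0.462
finger_force: 25.0
```

Call:
send_rows:
  rows: "0 0 0.004 0;0 0 0.008 0;0 0 0.012 0;0 0 0.012 0;0 0 0.012 0;0 0 0.012 0"

```text
clock: 41.0
tool_pos: [0.4433, 0.0623, 0.0082]
eef_rot: [0.001, 1.0, -0.002, 0.001]
contact_force: [-1.9, -4.1, 24.4]
opening: 0.461
finger_force: 25.2
```

```bash
python3 held.py | awk '/^0.0[2-4]/||/\[ /'
```

```text
0.027 68 [-0.0209 -0.0116  0.0256] [0.012  0.02   0.0285]
0.03 345 [-0.0217 -0.0198  0.0285] [0.0125 0.0197 0.0315]
0.033 721 [-0.0217 -0.0238  0.0315] [0.0127 0.0225 0.0345]
0.036 898 [-0.0215 -0.0242  0.0345] [0.0124 0.0242 0.0375]
0.039 593 [-0.0214 -0.024   0.0375] [0.0201 0.0243 0.0405]
0.042 2915 [-0.0214 -0.0242  0.0405] [0.0197 0.0241 0.0435]
0.045 189 [-0.0189 -0.0244  0.0435] [0.0148 0.0242 0.0464]
0.048 110 [-0.0096 -0.0241  0.0465] [0.0085 0.0243 0.0494]
```

It jams at about 36 mm with 24 N, so the 16 goes into the lunch box.

Call:
send_rows:
  rows: "0 0 -0.1 0;0 0 -0.2 0;0 0 -0.3 0;0 0.05 -0.37 0;0 0.15 -0.37 0;0 0.27 -0.37 0;0 0.39 -0.37 0;0 0.51 -0.37 0;0 0.63 -0.37 0;0 0.75 -0.37 0"

```text
clock: 41.88
tool_pos: [0.4426, 0.2915, 0.1173]
eef_rot: [-0.0, 1.0, 0.0, -0.001]
contact_force: [0.8, 0.1, -0.4]
opening: 0.462
finger_force: 25.0
```

Call:
send_rows:
  rows: "0 0.09 0 0;0 0.09 0 0;0 0.09 0.08 0;0 0.09 0.16 0;0 0.09 0.24 0;0 0.09 0.32 0;0 0.09 0.36 0;0 0.09 0.36 0;0 0.09 0.36 0"

```text
clock: 42.63
tool_pos: [0.4428, 0.316, 0.0092]
eef_rot: [-0.0, 1.0, -0.0, -0.001]
contact_force: [0.4, 0.2, 0.4]
opening: 0.461
finger_force: 25.0
```

Call:
send_rows:
  rows: "0 0 0.04 0;0 0 0.07 0;0 0 0.09 0;0 0 0.09 0;0 0 0.09 0"

```text
clock: 43.05
tool_pos: [0.4429, 0.3157, -0.018]
eef_rot: [0.0, 1.0, -0.001, -0.001]
contact_force: [0.3, 0.1, -0.2]
opening: 0.463
finger_force: 25.0
```

Call:
send_rows:
  rows: "0 0 0 0;0 0 0 0;0 0 0 0;0 0 0 0;0 0 0 0"
  jaw: -0.3

```text
clock: 43.47
tool_pos: [0.4432, 0.3159, -0.0175]
eef_rot: [0.0, 1.0, -0.0, -0.0]
contact_force: [-0.5, 0.0, 0.2]
opening: 0.653
finger_force: 0.0
```

Call:
send_rows:
  rows: "0 0 -0.1 0;0 0 -0.22 0;0 0 -0.34 0;0 0 -0.46 0;0 0 -0.58 0;0 0 -0.7 0;0 0 -0.7 0;0 0 -0.7 0"
  jaw: -0.3

```text
clock: 44.13
tool_pos: [0.4442, 0.3168, 0.1942]
eef_rot: [0.0, 1.0, 0.001, 0.001]
contact_force: [0.5, 0.1, -0.6]
opening: 0.65
finger_force: 0.0
```

```bash
python3 - <<'E'
from h import *
s=sensors.get_state();print(s['tool_pos'],s['q'].round(2))
p,d,c=snap('wrist');q,e,cs=snap('side');save('b.png',np.vstack([p[100:],q[:300]]))
for n,p,d,c in(('w',p,d,c),('s',q,e,cs)):
    P=cloud(d,c);h=cv2.cvtColor(p,cv2.COLOR_RGB2HSV);k=(h[...,0]>150)&(h[...,0]<178)&(h[...,1]>80)&(P[...,0]>.3)&(P[...,0]<.7)&(P[...,1]>.1)&(P[...,1]<.5)
    Q=P[k&(P[...,2]>.08)]
    if len(Q):
        for z in np.arange(.08,.22,.02):
            r=Q[abs(Q[:,2]-z)<.005]
            if len(r)>3:print(n,z.round(2),len(r),np.percentile(r[:,0],[2,50,98]).round(4),'y',np.percentile(r[:,1],[2,98]).round(4))
        print(Q[:,2].max())
    r=P[k&(abs(P[...,2]-.064)<.003)];print(n,'rim',np.percentile(r,[1,99],axis=0).round(3))
    print(ring(P,(.443,.317),.02,.004,.04))
E
```

```text
[0.4442473  0.31681289 0.19421547] [-0.27  0.68 -0.73  1.8   0.57  0.88  0.3 ]
w 0.08 390 [0.5258 0.5284 0.5306] y [0.1932 0.4328]
w 0.1 842 [0.5284 0.5309 0.533 ] y [0.1937 0.4325]
w 0.12 883 [0.532  0.534  0.5358] y [0.2621 0.3713]
w 0.18 2131 [0.5408 0.5428 0.545 ] y [0.2474 0.3882]
w 0.2 1349 [0.5398 0.5449 0.5473] y [0.2447 0.388 ]
0.37414365033242936
w rim [[0.385 0.191 0.061]
 [0.525 0.438 0.065]]
(636, array([442.7, 316.1]), 20.9, array([442.1, 315.9]), array([0.0125, 0.0206]), np.float64(0.0195))
s 0.08 16 [0.526  0.5275 0.5303] y [0.1895 0.3947]
s 0.1 39 [0.5283 0.5306 0.5333] y [0.1883 0.4051]
s 0.12 35 [0.5312 0.5336 0.5357] y [0.1876 0.3899]
s 0.14 35 [0.5345 0.5364 0.5388] y [0.1895 0.4035]
s 0.16 37 [0.5369 0.5392 0.5422] y [0.1868 0.3843]
s 0.18 38 [0.5399 0.5423 0.5461] y [0.1881 0.4021]
s 0.2 70 [0.5434 0.5471 0.5534] y [0.1883 0.42  ]
0.41706409974387426
s rim [[0.387 0.188 0.061]
 [0.527 0.436 0.067]]
(57, array([443.8, 315.3]), 21.3, array([442.8, 314.9]), array([0.0116, 0.021 ]), np.float64(0.0206))
```

View pics/b.png

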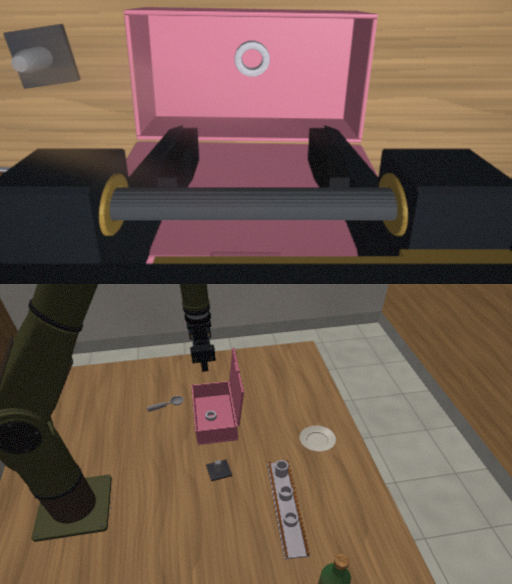

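The picture shows the 16 collar standing in the box at (252,58) and three collars in the rack (lower half, about (282,466), (286,492), (291,519)). The lid stands at about 1.73 rad with its edge at x≈.55, z≈.20. I'll go behind the lid with the jaws shut.

Call:
send_rows:
  rows: "0 0 -0.1 0;0 0 -0.19 0;-0.1 0 -0.19 0;-0.2 0 -0.19 0;-0.3 0 -0.19 0;-0.4 0 -0.19 0;-0.52 0 -0.19 0;-0.52 0 -0.19 0;-0.52 0 -0.19 0;-0.52 0 -0.19 0"
  jaw: 1

```text
clock: 45.07
tool_pos: [0.5978, 0.3159, 0.247]
eef_rot: [-0.0, 1.0, -0.001, -0.002]
contact_force: [-0.7, 0.8, -0.0]
opening: 0.005
finger_force: 0.0
```

Call:
send_rows:
  rows: "0 0 0.1 0;0 0 0.2 0;0 0 0.3 0;0 0 0.34 0;0 0 0.34 0;0 0 0.34 0;0 0 0.34 0"

```text
clock: 45.65
tool_pos: [0.5997, 0.3172, 0.1491]
eef_rot: [-0.0, 1.0, 0.001, 0.001]
contact_force: [0.7, -0.3, 0.3]
opening: 0.001
finger_force: 0.0
```

Call:
send_rows:
  rows: "0.09 0 0 0;0.125 0 0 0;0.17 0 -0.002 0;0.215 0 -0.005 0;0.257 0 -0.007 0;0.3 0 0.004 0;0.34 0 0.013 0;0.373 0 0.023 0;0.373 0 0.023 0"

```text
clock: 46.4
tool_pos: [0.4863, 0.3173, 0.1422]
eef_rot: [-0.001, 1.0, 0.0, 0.0]
contact_force: [0.1, 0.1, 0.2]
opening: 0.007
finger_force: 0.0
```

Call:
send_rows:
  rows: "0.035 0 0.021 0;0.07 0 0.042 0;0.102 0 0.064 0;0.13 0 0.094 0;0.155 0 0.124 0;0.18 0 0.154 0;0.195 0 0.184 0;0.21 0 0.214 0;0.224 0 0.244 0;0.224 0 0.244 0"

```text
clock: 47.23
tool_pos: [0.4201, 0.3165, 0.0672]
eef_rot: [-0.0, 1.0, -0.0, -0.0]
contact_force: [0.4, -0.4, 0.1]
opening: 0.007
finger_force: 0.0
```

Call:
send_rows:
  rows: "0.006 0 0.03 0;0.012 0 0.06 0;0.018 0 0.085 0;0.018 0 0.095 0;0.018 0 0.095 0;0.018 0 0.095 0"

```text
clock: 47.73
tool_pos: [0.4144, 0.3158, 0.0387]
eef_rot: [0.0, 1.0, -0.001, -0.001]
contact_force: [-0.9, -0.0, 2.4]
opening: 0.002
finger_force: 1.6
```

Call:
send_rows:
  rows: "0 0 0.003 0;0 0 0.006 0;0 0 0.009 0;0 0 0.009 0;0 0 0.009 0"

```text
clock: 48.15
tool_pos: [0.4145, 0.3158, 0.0383]
eef_rot: [-0.0, 1.0, -0.001, 0.0]
contact_force: [-4.6, -4.5, 27.5]
opening: 0.005
finger_force: 13.7
```

The lid is firm on the rim at 27 N. I'll back off and check everything.

Call:
send_rows:
  rows: "0 0 -0.05 0;0 0 -0.15 0;0 0 -0.27 0;0 0 -0.39 0;0 0 -0.5 0;0.1 -0.1 -0.5 0;0.1 -0.2 -0.5 0;0.1 -0.2 -0.5 0;0.1 -0.2 -0.5 0"

```text
clock: 48.9
tool_pos: [0.3851, 0.2539, 0.186]
eef_rot: [0.001, 1.0, -0.001, -0.0]
contact_force: [0.5, 0.9, -0.6]
opening: 0.009
finger_force: 0.0
```

```bash
python3 - <<'E'
from h import *
print(sensors.get_state()['tool_pos'])
S=snap('side');T=snap('top');W=snap('wrist');save('f.png',np.vstack([S[0][:360],W[0][:230]]))
for n,(p,d,c) in(('s',S),('w',W)):
    P=cloud(d,c);h=cv2.cvtColor(p,cv2.COLOR_RGB2HSV);k=(h[...,0]>150)&(h[...,0]<178)&(h[...,1]>80)&(abs(P[...,0]-.456)<.09)&(abs(P[...,1]-.315)<.14)
    for x in(.395,.42,.45,.48,.51):
        r=P[k&(abs(P[...,0]-x)<.008)&(P[...,2]>.05)];print(n,x,len(r),np.percentile(r[:,2],[5,50,95]).round(4) if len(r) else '')
P=cloud(S[1],S[2])
for a in((.635,.01,.048),(.629,-.08,.036),(.623,-.17,.03)):print(ring(P,a[:2],a[2],.003))
E
```

```text
[0.38507567 0.25393979 0.18598145]
s 0.395 224 [0.0623 0.0743 0.078 ]
s 0.42 245 [0.0605 0.0748 0.0786]
s 0.45 232 [0.0624 0.075  0.0782]
s 0.48 231 [0.0622 0.0752 0.078 ]
s 0.51 233 [0.0623 0.0744 0.0775]
w 0.395 4201 [0.0647 0.0722 0.0734]
w 0.42 556 [0.0711 0.0723 0.0735]
w 0.45 501 [0.0712 0.0723 0.0735]
w 0.48 222 [0.0713 0.0724 0.0736]
w 0.51 170 [0.0713 0.0724 0.0734]
(55, array([634.7,   9.4]), 21.8, array([635.5,   9.4]), array([0.0143, 0.0218]), np.float64(0.0478))
(63, array([629.5, -80.3]), 21.5, array([629.5, -80.4]), array([0.0145, 0.0213]), np.float64(0.0361))
(65, array([ 622.8, -169.3]), 21.2, array([ 623. , -169.9]), array([0.0149, 0.0212]), np.float64(0.0301))
```

View pics/f.png

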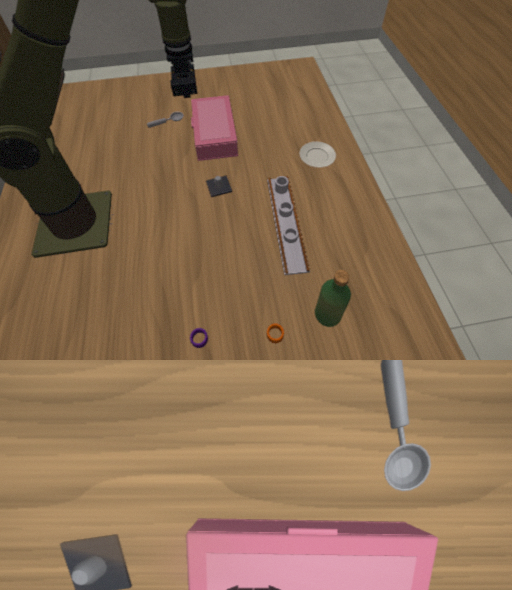

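The lid lies flat (.0723 along its whole width; box in the side view at (214,125)). Three collars stand in the channel at (282,184), (286,209) and (291,236), and nothing else has moved.

```bash
python3 -c "
from plant import finish_job
print(finish_job())"
```

```text
the job is handed in; nothing more can be done
None
```

The job is handed in: collars 40, 28 and 22 went fully home and stand upright in the rack channel, collar 16 jammed and is in the lunch box, and the lid is shut flat.

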